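# Clear the storeroom temperature logger with the reset stylus

## Task

Clear the day's record of the green-framed temperature logger: with the tip of the orange stylus press its recessed red reset button all the way in, gently, and hold it in for two seconds. Then hang the stylus by its eye on the free hook of the black steel stand, where it belongs, hanging still with its tip down. Do not press the blue logger's button, and leave the jars, bottles and packs where they stand.

Things in the scene. Friction and masses are not known exactly. Their poses are not given: they have to be found in the camera images.
- stylus: orange reset stylus, about 140 g: retractable steel pin 6 mm thick with a round end, guard, grip, flat hanging eye. Lies on edge on the table, eye upright. Origin: underside, below the grip's middle; x along the tool to the tip, z up, the eye's hole along y. Long axis at z 17 mm; 34 mm tall. The pin's end is on the axis at x = 84 to 104 mm: set anew each time, not measured, its clutch holds 60 N
- stylus_grip (a point): middle of the stylus's grip, on its long axis; axes as the stylus. The grip reaches 35 mm to either side along x, is 20 mm wide (y) and 22 mm tall (z), flat-sided; the guard follows at x 35 to 41 mm, 26 mm wide, 34 mm tall. The stylus balances within 15 mm of this point
- stylus_eye (a point): middle of the drop-shaped hole of the stylus's eye, 50 mm behind the grip's middle; axes as the stylus. Flat frame 8 mm thick (y), 34 mm tall (z), 75 mm behind the grip's middle at its end, walls 5 mm. The hole is open from x = -38 to -67 mm of the stylus frame: 24 mm tall (z) as far as -55 mm, then a right-angled V in which a rod beds when the stylus hangs
- green_logger: temperature logger with a green frame, case 132 wide, 92 tall, 34 mm thick, fixed on a steel stand on the bench. Origin: on the table under it; front -x, z up. Its face leans back 50 degrees from the table and looks along (-0.766, 0, 0.643); lower edge at x -45, z 24 mm, upper edge at x 15, z 95 mm. Display on the left, at the right the red-ringed reset well
- green_logger_well (a point): middle of the mouth, on the face, of the green logger's reset well: round hole 14 mm across, 2 mm chamfer, straight walls along the face's normal; at (-0.0073, -0.045, 0.0686) of the logger's body frame, axes as the body's. The red cap, 12 mm across, lies 8 mm below the face when out, 13 mm when fully in. A red ring surrounds the mouth; the face around it is flat and hard
- green_reset (a joint): slide of the green logger's red reset cap, in m: 0 = out, 0.005 = fully in (hard stop). It moves straight in, against the face's normal, inside the well. It yields from 2.4 N and is fully in at 6.4 N (0.8 N per mm); beyond that the force rises steeply, and pushes above 15 N harm the logger. It springs back out when let go
- blue_logger: the same logger with a blue frame, to be left alone: built alike, origin and axes alike
- blue_reset (a joint): slide of the blue logger's reset cap, like the green one
- hook_stand: black steel stand fixed to the bench, 258 mm tall: round foot 110 mm across, 12 mm thick; post 12 mm thick. Origin under the post on the table, z up. The free hook, a 9 mm rod, leaves the post along -x: middle line from (0, 0, 0.218) to (-0.070, 0, 0.214), (-0.085, 0, 0.216) and its end (-0.094, 0, 0.224). A bright scoop, part of the stand, hangs on the +x side as far as x = 72 mm
- hook_seat (a point): lowest place of the hook's rod, on its middle line, 70 mm from the post, 214 mm high; axes as the stand. A thing hung there swings for about two seconds before it is still
- hook_tip (a point): upturned end of the hook's rod, on its middle line, 94 mm from the post, 224 mm high; axes as the stand
- vinegar_jug: big pale-topped jug of brown vinegar, yellow cap, 104 mm across, 215 mm tall; loose, a bystander. Origin: centre of its underside
- soy_bottle: dark soy bottle, red label, yellow cap, 62 mm across, 210 mm tall; loose, a bystander. Origin: centre of its underside
- oyster_bottle: dark bottle, green label, yellow cap, 60 mm across, 200 mm tall; loose, a bystander. Origin: centre of its underside
- bean_jar: brown jar with a red lid, 68 mm across, 85 mm tall; loose, a bystander. Origin: centre of its underside
- tomato_can: steel can with a red label, 74 mm across, 90 mm tall; loose, a bystander. Origin: centre of its underside
- seaweed_cake: flat black disc-shaped pack with a paper label, 110 mm across, 28 mm tall; loose, a bystander. Origin: centre of its underside

How it is judged (in metres and radians):
On the way:
1. the green logger's reset cap is held at least 4 mm in (of 5 mm) by the stylus for 1.5 s (value of joint green_reset above 0.004 m and contact force between stylus and green_logger above 1 N), for 1.5 s.
At the end, for the whole second after the job is handed in: The stylus hangs by its eye on the free hook, let go and still (under 0.05 m/s), its tip within 0.34 rad of straight down, the centre of the eye's hole 188 to 213 mm high, within 14 mm of the hook sideways and 12 to 92 mm from the post; the green reset cap is out again (within 1 mm) (x of stylus_eye in the frame of hook_stand between -0.092 and -0.012 m and y of stylus_eye in the frame of hook_stand between -0.014 and 0.014 m and z of stylus_eye in the frame of hook_stand between 0.188 and 0.213 m and angle between stylus's own x axis and vertical above 2.8 rad and contact force between stylus and hook_stand above 0.2 N and linear speed of stylus below 0.05 m/s and value of joint green_reset below 0.001 m); the robot touches nothing.
It fails at once if the logger is pressed hard: more than 25 N between the stylus and a logger (contact force between stylus and green_logger above 25 N or contact force between stylus and blue_logger above 25 N).
It fails at once if the robot itself pushes a logger with more than 15 N (contact force between the arm and green_logger above 15 N or contact force between the arm and blue_logger above 15 N).
It fails at once if the blue logger's reset cap is pressed more than 2 mm in (value of joint blue_reset above 0.002 m).
It fails at once if a bystander is shifted more than 25 mm or tipped more than 0.5 rad (distance of any of vinegar_jug, soy_bottle, oyster_bottle, bean_jar, tomato_can, seaweed_cake from where it was at the start of the episode above 0.025 m or angle between any of vinegar_jug, soy_bottle, oyster_bottle, bean_jar, tomato_can, seaweed_cake's own z axis and vertical above 0.5 rad).
It also fails if it takes over 59 s, if anything falls off the work surface, if the arm or the gripper's body presses on something with over 40 N, if the wrist force passes 120 N, or if a joint passes its speed limit or range.

## Robot

A 7-joint arm with a two-finger parallel gripper is mounted at the origin on the work surface. World frame = base frame: x ahead of the robot, y to its left, z up, the work surface at z = 0. Lengths are in m, angles in degrees, forces in N, time in s.
With the tool pointing down it reaches from about 0.35 to 0.9 m from the base axis. Payload 19.9 kg.
Tool frame: the origin (TCP) lies at the very end of the fingers, on their centre line; the grasp point (between the pads) lies 19 mm behind it; z points along the fingers, y is the line along which they close (so a half turn about z gives the same grasp; the last joint's range is limited). The gripper opens to 85 mm and grips with 20 to 120 N. Pads are 22 mm wide; open, the fingers measure 114 mm over their backs; the gripper's body (76 mm by 85 mm) begins 54 mm behind the grasp point. The pads swing forward as they close: fully open they stand 13 mm farther back than shut.
Start: joints at [-75.716, 23.915, -0.59, 92.452, 0.269, 63.638, -3.037], TCP at [0.179, 0.599, 0.231] pointing down, gripper open.
Joint ranges: [-161.28, 161.28], [-22.2, 115.67], [-73.04, 71.86], [3.21, 147.25], [-68.34, 248.33], [10.77, 114.83], [-161.83, 161.83]. Speed limits (degrees/s): [108.29, 108.29, 136.94, 136.94, 172.46, 172.46, 172.46].

## Interface

Orientations are given as [roll, pitch, yaw] about the fixed x, y, z axes, in that order (R = Rz(yaw) Ry(pitch) Rx(roll)).
In Python, from station import observe, get_image, hand_in, search_frame, silhouettes gives the robot as it stands.
- The arm moves only by the tool apply_moves, never from a script. Its argument "increments" is a list of rows, each a list of 6 numbers: the shift along the tool's x, y, z scaled (see below), then the turn, a rotation vector about the tool's x, y, z scaled (see below). A call has 1 to 12 rows; each row is the pose to reach, as a shift and turn from the pose commanded when the call began, along the tool's axes at that moment; what a row does not reach only later rows make up. The controller multiplies each number of a shift by 40 cm and each number of a turn by 30 degrees. A row lasts 1/12 s, in which the tool goes at most 41.7 mm and 7.16 degrees, less where a joint would pass 70% of its speed; a pose out of reach is approached as far as the arm can. A call with a number of a shift or a turn outside -1 to 1 is refused whole. A call with a gripper value outside its range is refused whole. "hand" is the closure, from 0 (fully open) to 1 (shut), set as the call begins (left out, the last holds). The fingers move at their own pace and stop on an object; "grip_force" is the grip in N (left out, the last holds). Time passes only in rows, so rows that repeat a pose let the fingers close. It gives the time, the measured TCP pose, the force, the opening and the grip force at its end, in the units of the state.
- observe(): the state, without advancing time (a new reading comes with each control period).
- get_image(name): name is "side" or "top" or "wrist"; returns a dict with "img" (384x512x3 uint8, red, green, blue), "camera_matrix" (3x3 intrinsics, pixels), "extrinsics" (4x4, takes a point from world to camera coordinates); the wrist camera has in their place "tool_from_camera" (4x4, takes a point from camera to tool coordinates, whose origin is the TCP and whose axes are the flange's). Camera axes: x right, y down, z forward; pixel columns grow to the right and rows downward; lengths in m; the calibration is good to about 2 mm. A picture is of the moment at which its call begins: read the wrist's pose just before it. There is no depth.
- hand_in(): hands the job in; it is judged then, once.
Trained networks look in a picture, given as the dict that the camera call returned (one of the last four; its "shot" number tells which), for a name from the list of things; names that differ only in an ending like _2 or _b are one class to them, and where a whole thing is asked for, a point or a joint stands for the part that bears it (a point fixed in the world has none). Each returns a list of dicts, best first, with "p" (0 to 1); they miss things now and then, are a little off and sometimes report something else, mostly with a low value. They report only what shows in the picture. A call takes as long as a camera call.
- search_frame(picture, target): "point" ([x, y, z] in m, in the coordinates of the camera as it stood for that picture, good to about 4 mm: the middle of the surface that is visible of it).
- silhouettes(picture, target): "pixels" (384x512 bool, what is visible of it).
The state is a dict: "time": time; "joints": joint angles; "joint_velocities": joint speeds; "joint_efforts": joint torques, N m; "ee_pos": TCP position; "tcp_rot": TCP orientation; "wrist_force": force on the tool from outside, world axes, zero at the start; "moment": the same for the moment, N m; "grip_width": finger opening in m; "finger_force": force on a finger pad.
Only numpy, scipy, OpenCV 4.12 (cv2) and the standard library are available. Lean on these libraries where they do the work, as an engineer would, in place of code of your own. Each camera call takes 0.05 s, during which the arm holds its last target. There are 200 camera calls.

## Working session

There is one attempt and no reset: what is moved stays moved. The work goes in short steps, Python scripts to look and compute and a tool call to move; the robot and the scene stay as the last step left them, time stands still between calls to the robot, and variables do not carry over. Pictures are saved under pics/ and viewed, at most 10 in all, crops included, and the job is handed in when it is done.

Besides the shell and the picture viewer there is one more tool, called after ">>>" as a command line: name --pt "numbers of a row" for each row, then --argument value for the rest. apply_moves: Moves the arm, as the interface text tells. Shifts and turns lie within -1 to 1; 1 stands for 40 cm of shift or 30 degrees of turn. Its arguments: {"type":"object","properties":{"increments":{"type":"array"},"hand":{"type":"number"},"grip_force":{"type":"number"}},"required":["increments"]}

```bash
ls; mkdir -p pics
cat > h.py <<'E'
import numpy as np, cv2
from scipy.spatial.transform import Rotation as R
from station import observe,get_image,hand_in,search_frame,silhouettes
def pose(o=None):
    o=o or observe(); T=np.eye(4); T[:3,:3]=R.from_euler('xyz',o['tcp_rot'],degrees=True).as_matrix(); T[:3,3]=o['ee_pos']; return T
def shot(n):
    T=pose(); p=get_image(n)
    C=T@np.array(p['tool_from_camera']) if n=='wrist' else np.linalg.inv(np.array(p['extrinsics']))
    return p,C   # C: world from camera
def find(p,C,t,k=2):
    return [(round(d['p'],2),np.round((C@np.r_[d['point'],1])[:3],4)) for d in search_frame(p,t)[:k]]
def ray(p,C,uv):
    d=C[:3,:3]@np.linalg.inv(np.array(p['camera_matrix']))@np.r_[uv,1]; return C[:3,3],d/np.linalg.norm(d)
def tri(rs):
    A=sum(np.eye(3)-np.outer(d,d) for o,d in rs); b=sum((np.eye(3)-np.outer(d,d))@o for o,d in rs); return np.linalg.solve(A,b)
def proj(p,C,X):
    X=np.atleast_2d(X); c=(np.linalg.inv(C)@np.c_[X,np.ones(len(X))].T)[:3]; u=np.array(p['camera_matrix'])@c; return (u[:2]/u[2]).T
def cent(p,t):
    s=silhouettes(p,t)
    if not s: return None
    y,x=np.nonzero(s[0]['pixels']); return round(s[0]['p'],2),np.array([x.mean(),y.mean()]),len(x)
def move(Tgt,T=None):
    T=pose() if T is None else T; D=np.linalg.inv(T)@Tgt
    return np.round(np.r_[D[:3,3]/.4,R.from_matrix(D[:3,:3]).as_rotvec(degrees=True)/30],4)
def mk(rot,pos):
    T=np.eye(4);T[:3,:3]=rot;T[:3,3]=pos;return T
E
python3 - <<'E'
from h import *
print(observe())
ims=[]
for n in ['side','top','wrist']:
    p,C=shot(n); cv2.imwrite(f'pics/{n}0.png',p['img'][:,:,::-1]); print(n,C[:3,3].round(3),C[:3,2].round(3), p['camera_matrix'][0][0])
    for t in ['stylus','stylus_grip','stylus_eye','green_logger','green_logger_well','blue_logger','hook_stand','hook_seat','hook_tip','vinegar_jug','soy_bottle','oyster_bottle','bean_jar','tomato_can','seaweed_cake']:
        print(t,find(p,C,t,1))
    ims.append(p['img'])
cv2.imwrite('pics/all0.png',cv2.resize(np.vstack([np.hstack(ims[:2]),np.hstack([ims[2],ims[2]*0])]),(800,600))[:,:,::-1])
E
```

```text
pics
{'time': 0.0, 'joints': array([-75.71759432,  23.94865388,  -0.59195262,  92.48537562,
         0.27032988,  63.64008211,  -3.03683313]), 'joint_velocities': array([ 0.06448813,  0.02041972, -0.02223487,  0.12506706,  0.04878696,
       -0.07145024,  0.0649036 ]), 'joint_efforts': array([ 1.48555897e-03, -8.64449430e+01,  6.79648183e-01, -4.34896874e+01,
        1.92098256e-02,  7.51659391e-03,  7.29568256e-06]), 'ee_pos': array([0.17908084, 0.59842064, 0.23065455]), 'tcp_rot': array([-1.79927470e+02,  5.63881978e-03,  1.63342095e+02]), 'wrist_force': array([-0.04911556,  1.60212441,  0.29620605]), 'moment': array([ 0.00328469, -0.00848799, -0.01865159]), 'finger_force': 0.0, 'grip_width': 0.08537704264370688}
side [0.47  0.732 1.052] [ 0.102 -0.627 -0.772] 467.443361746003
stylus [(0.81, array([0.431 , 0.0865, 0.0251]))]
stylus_grip [(0.87, array([0.4306, 0.0913, 0.0209]))]
stylus_eye [(0.62, array([0.4314, 0.0926, 0.0243]))]
green_logger [(0.59, array([ 0.6517, -0.1267,  0.0546]))]
green_logger_well [(0.95, array([ 0.6495, -0.123 ,  0.053 ]))]
blue_logger [(0.77, array([0.6418
[... 975 characters left out ...]
, array([0.6004, 0.3858, 0.0117]))]
hook_tip [(0.97, array([0.6011, 0.3854, 0.0162]))]
vinegar_jug [(0.65, array([ 0.6098, -0.338 ,  0.1448]))]
soy_bottle [(0.96, array([0.7392, 0.0074, 0.1362]))]
oyster_bottle [(0.71, array([0.7515, 0.2349, 0.1297]))]
bean_jar []
tomato_can [(0.66, array([0.4241, 0.2782, 0.0878]))]
seaweed_cake [(0.65, array([ 0.4297, -0.3366,  0.0295]))]
wrist [0.104 0.621 0.374] [ 0.292 -0.088 -0.952] 289.62542398786303
stylus []
stylus_grip []
stylus_eye []
green_logger []
green_logger_well []
blue_logger []
hook_stand []
hook_seat []
hook_tip []
vinegar_jug []
soy_bottle []
oyster_bottle []
bean_jar []
tomato_can [(0.67, array([0.3878, 0.3024, 0.0689]))]
seaweed_cake []
```

Run:
```python
import cv2,numpy as np
s=cv2.imread('pics/side0.png');t=cv2.imread('pics/top0.png')
cv2.imwrite('pics/st0.png',np.vstack([cv2.resize(s[:, :],(800,600),interpolation=cv2.INTER_CUBIC)]))
cv2.imwrite('pics/tt0.png',cv2.resize(t,(800,600),interpolation=cv2.INTER_CUBIC))
```

```text
(no output)
```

View pics/st0.png

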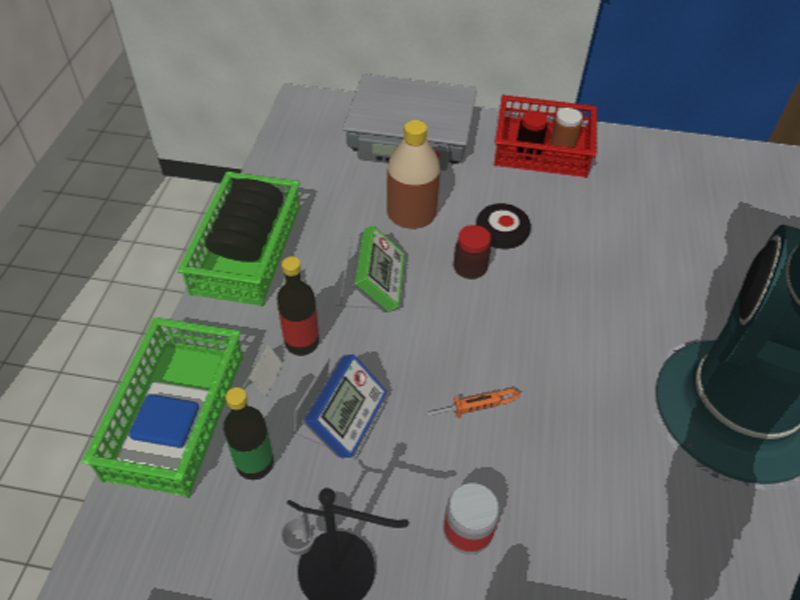

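View pics/tt0.png

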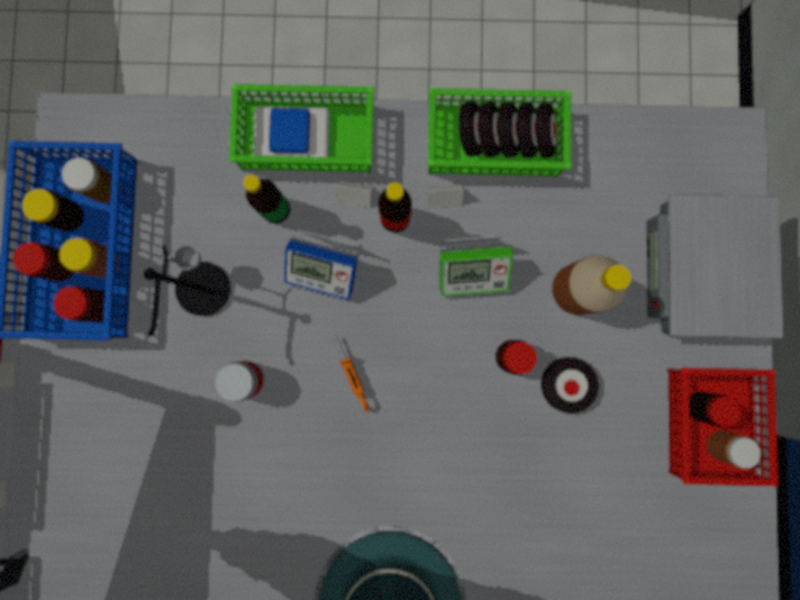

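The side view shows the stylus lying near (475,402), with its tip at (430,412). The green logger is at (382,268), and the hook runs right from the post top (327,495) to (405,523). The top view shows the stylus from its tip (340,338) to its eye (370,408), the green logger at (476,272), and the stand's foot at (203,288). Next I'll fit poses to the silhouettes in both views.

```bash
cat > fit.py <<'E'
from h import *
from scipy.optimize import minimize
def box(a,b): return np.array([[x,y,z] for x in (a[0],b[0]) for y in (a[1],b[1]) for z in (a[2],b[2])])
def cyl(p,q,r,n=16):
    p,q=np.array(p,float),np.array(q,float);d=(q-p)/np.linalg.norm(q-p);u=np.cross(d,[.3,.5,.8]);u/=np.linalg.norm(u);v=np.cross(d,u);t=np.linspace(0,2*np.pi,n)[:,None]
    c=r*(np.cos(t)*u+np.sin(t)*v);return np.r_[p+c,q+c]
fl=np.array([[-45,24],[15,95]])/1e3
LOG=[np.array([[x+o*.766,y,z-o*.643] for x,z in fl for o in (0,.034) for y in (-.066,.066)])]
STY=[box((-.035,-.01,.006),(.035,.01,.028)),box((.035,-.013,0),(.041,.013,.034)),box((-.055,-.004,0),(-.035,.004,.034)),
 np.array([[x,y,z] for x,z in ((-.055,0),(-.055,.034),(-.075,.014),(-.075,.02)) for y in (-.004,.004)]),cyl((.041,0,.017),(.094,0,.017),.003)]
HK=[(0,0,.218),(-.07,0,.214),(-.085,0,.216),(-.094,0,.224)]
STD=[cyl((0,0,0),(0,0,.012),.055,40),cyl((0,0,0),(0,0,.258),.006)]+[cyl(HK[i],HK[i+1],.0045) for i in range(3)]
S=4
def render(p,C,model,T):
    m=np.zeros((384*S,512*S),np.uint8)
    for c in model:
        u=(proj(p,C,c@T[:3,:3].T+T[:3,3])+.5)*S
        cv2.fillConvexPoly(m,cv2.convexHull(np.round(u).astype(np.int32)),255)
    return cv2.resize(m,(512,384),interpolation=cv2.INTER_AREA)/255.
def T3(q): return mk(R.from_euler('z',q[2]).as_matrix(),[q[0],q[1],0])
def fit(views,model,q0,ignore=None):
    tgt=[cv2.GaussianBlur(m.astype(float),(0,0),1.0) for _,_,m in views]
    def f(s):
        q=q0+s*np.array([.01,.01,.1]);e=0
        for (p,C,m),t in zip(views,tgt):
            r=cv2.GaussianBlur(render(p,C,model,T3(q)),(0,0),1.0)
            d=(r-t)**2
            if ignore is not None: d=np.where(r>=t,d,ignore*d)
            e+=d.sum()/t.sum()
        return e
    best=None
    for dy in (-1.5,0,1.5):
        r=minimize(f,[0,0,dy],method='Nelder-Mead',options=dict(initial_simplex=np.array([[0,0,dy],[1,0,dy],[0,1,dy],[0,0,dy+1.]])))
        if best is None or r.fun<best.fun: best=r
    return (q0+best.x*np.array([.01,.01,.1])).round(4),round(best.fun,3)
E
python3 - <<'E'
from fit import *
vs={n:shot(n) for n in ('side','top')}
for t,mod,q0,ig in [('green_logger',LOG,[.66,-.145,0],None),('blue_logger',LOG,[.66,.145,-.15],None),('stylus',STY,[.43,.088,.35],None),('hook_stand',STD,[.6,.39,0],.2)]:
    V=[]
    for n,(p,C) in vs.items():
        s=silhouettes(p,t); V.append((p,C,s[0]['pixels'])); print(t,n,round(s[0]['p'],2),s[0]['pixels'].sum())
    print('both',*fit(V,mod,np.array(q0),ig)); print('side',*fit(V[:1],mod,np.array(q0),ig),'top',*fit(V[1:],mod,np.array(q0),ig))
E
```

```text
green_logger side 0.64 1713
green_logger top 0.81 1680
both [ 0.6521 -0.1459 -0.0883] 0.28
side [ 0.6527 -0.1391 -0.1745] 0.141 top [ 0.6535 -0.1482 -0.0224] 0.117
blue_logger side 0.56 2576
blue_logger top 0.84 1654
both [ 0.6452  0.1489 -0.2449] 0.246
side [ 0.6443  0.1513 -0.3011] 0.122 top [ 0.6494  0.1461 -0.1185] 0.108
stylus side 0.96 326
stylus top 0.64 241
both [0.4334 0.0832 0.4386] 0.311
side [0.4309 0.0839 0.4671] 0.259 top [0.4342 0.083  0.4479] 0.036Traceback (most recent call last):
  File "<stdin>", line 6, in <module>
IndexError: list index out of range
```

```bash
cat >> h.py <<'E'
def Rs(yaw,a):   # tool rotation for stylus yaw (rad), lean a deg
    c,s=np.cos(np.radians(a)),np.sin(np.radians(a)); X=np.array([[-c,0,s],[0,1,0],[-s,0,-c]]) # columns tool x,y,z in stylus frame
    return R.from_euler('z',yaw).as_matrix()@X
E
python3 - <<'E'
from h import *
r=Rs(.44,30); print(r, np.linalg.det(r))
g=np.array([.434,.083,.025]); tcp=g+r[:,2]*.019
print(move(mk(r,[.30,.35,.24]))); print(tcp, (tcp-.10*r[:,2]).round(3)); print(move(mk(r,tcp-.10*r[:,2]),mk(r,[.30,.35,.24])))
E
```

```text
[[-0.78353792 -0.42593947  0.45237583]
 [-0.3688744   0.90475166  0.21296973]
 [-0.5         0.         -0.8660254 ]] 1.0
[-0.4676 -0.5091 -0.0218 -0.3655 -0.9547 -1.3631]
[0.44259514 0.08704642 0.00854552] [0.397 0.066 0.095]
[ 0.2525 -0.7466  0.2724  0.     -0.     -0.    ]
```

>>> apply_moves --pt "-0.468 -0.509 -0.022 -0.18 -0.48 -0.68" --pt "-0.468 -0.509 -0.022 -0.18 -0.48 -0.68" --pt "-0.468 -0.509 -0.022 -0.18 -0.48 -0.68" --pt "-0.468 -0.509 -0.022 -0.18 -0.48 -0.68" --pt "-0.468 -0.509 -0.022 -0.18 -0.48 -0.68" --pt "-0.468 -0.509 -0.022 -0.18 -0.48 -0.68" --pt "-0.468 -0.509 -0.022 -0.18 -0.48 -0.68" --pt "-0.468 -0.509 -0.022 -0.18 -0.48 -0.68" --hand 0.3

```text
time: 3.52
ee_pos: [0.3023, 0.3455, 0.2405]
tcp_rot: [177.2, 15.1, -176.8]
wrist_force: [0.5, 0.3, 1.1]
grip_width: 0.0599
finger_force: 0.0
```

Run:
```python
from h import *
o=observe();print(o['time'],o['ee_pos'],o['tcp_rot'],o['joints'].round(1),o['grip_width'])
r=Rs(.44,30); print(move(mk(r,[.38,.058,.13])))
```

```text
3.5167 [0.30233756 0.34550715 0.24054708] [ 177.18639962   15.06385284 -176.82517319] [-66.3  -0.4   6.3 123.   15.   47.6  24.3] 0.05989219923359375
[-0.0769 -0.7426  0.2708 -0.19   -0.4746 -0.6919]
```

>>> apply_moves --pt "-0.077 -0.743 0.271 -0.19 -0.475 -0.692" --pt "-0.077 -0.743 0.271 -0.19 -0.475 -0.692" --pt "-0.077 -0.743 0.271 -0.19 -0.475 -0.692" --pt "-0.077 -0.743 0.271 -0.19 -0.475 -0.692" --pt "-0.077 -0.743 0.271 -0.19 -0.475 -0.692" --pt "-0.077 -0.743 0.271 -0.19 -0.475 -0.692" --pt "-0.077 -0.743 0.271 -0.19 -0.475 -0.692" --pt "-0.077 -0.743 0.271 -0.19 -0.475 -0.692" --pt "-0.077 -0.743 0.271 -0.19 -0.475 -0.692" --pt "-0.077 -0.743 0.271 -0.19 -0.475 -0.692"

```text
time: 4.35
ee_pos: [0.3485, 0.1593, 0.1657]
tcp_rot: [179.6, 28.6, -153.9]
wrist_force: [-0.2, 0.3, -0.9]
grip_width: 0.06
finger_force: 0.0
```

Run:
```python
from fit import *
o=observe();print(o['time'],o['ee_pos'],o['tcp_rot'],o['joints'].round(1))
p,C=shot('wrist'); im=p['img'].copy()
s=silhouettes(p,'stylus'); m=s[0]['pixels']; print(s[0]['p'],m.sum())
q,e=fit([(p,C,m)],STY,np.array([.434,.083,.44])); print(q,e)
r=render(p,C,STY,T3(q)); 
for mm,c in ((r>.5,(0,255,255)),(m,(255,0,255))):
    cs,_=cv2.findContours(mm.astype(np.uint8),0,1); cv2.drawContours(im,cs,-1,c,1)
g=silhouettes(p,'green_logger'); 
if g: print('g',g[0]['p'],fit([(p,C,g[0]['pixels'])],LOG,np.array([.653,-.146,-.05])))
cv2.imwrite('pics/w1.png',im[:,:,::-1])
```

```text
4.35 [0.34851442 0.15930859 0.16572465] [ 179.56121256   28.59074385 -153.90163298] [-19.7  -9.   -9.9 146.9  -0.7  13.4  86.9]
0.69 2615
[0.4332 0.0817 0.4328] 0.124
g 0.71 (array([ 0.653, -0.146, -0.2  ]), np.float64(0.932))
```

View pics/w1.png

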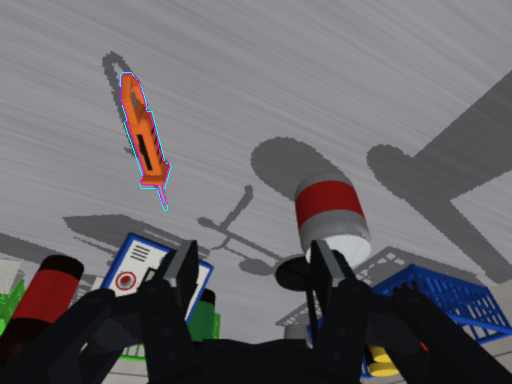

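The fit outlines the stylus well, from its eye at (127,75) to its tip at (165,208). The arm hit its fold limit, so I'll approach with less lean and from farther out.

Run:
```python
from h import *
r=Rs(.433,25); g=np.array([.4332,.0817,.025]); tcp=g+r[:,2]*.019; print(tcp)
print(move(mk(r,tcp+[0.01,0.005,.09])))
```

```text
[0.44048869 0.08506925 0.00778015]
[-0.0544 -0.266   0.2207  0.0303  0.1183  0.0322]
```

>>> apply_moves --pt "-0.054 -0.266 0.221 0.03 0.118 0.032" --pt "-0.054 -0.266 0.221 0.03 0.118 0.032" --pt "-0.054 -0.266 0.221 0.03 0.118 0.032" --pt "-0.054 -0.266 0.221 0.03 0.118 0.032" --pt "-0.054 -0.266 0.221 0.03 0.118 0.032" --pt "-0.054 -0.266 0.221 0.03 0.118 0.032" --pt "-0.054 -0.266 0.221 0.03 0.118 0.032" --pt "-0.054 -0.266 0.221 0.03 0.118 0.032"

```text
time: 5.17
ee_pos: [0.4508, 0.0926, 0.0973]
tcp_rot: [-179.9, 25.0, -154.8]
wrist_force: [-0.7, 0.5, 1.0]
grip_width: 0.06
finger_force: 0.0
```

Run:
```python
from h import *
o=observe();print(o['time'],o['ee_pos'],o['tcp_rot'],o['joints'].round(1))
for a in (25,30):
    r=Rs(.433,a); g=np.array([.4332,.0817,.025]); tcp=g+r[:,2]*.019
    print(tcp,move(mk(r,tcp)))
```

```text
5.1667 [0.45081513 0.09255064 0.09734773] [-179.92523061   25.01041655 -154.77021948] [-29.5  11.4  19.3 139.1 -59.8  11.  161.1]
[0.44048869 0.08506925 0.00778015] [ 0.1231 -0.0057  0.1897  0.0034  0.0004  0.0127]
[0.44182325 0.08568616 0.00854552] [ 0.1189 -0.0057  0.1895  0.004  -0.1663  0.0126]
```

Run:
```python
from h import *
r=Rs(.433,8); g=np.array([.4332,.0817,.0265]); tcp=g+r[:,2]*.019; print(tcp,move(mk(r,tcp+[0,0,.06])))
```

```text
[0.43560025 0.08280953 0.00768491] [ 0.0719 -0.0058  0.0483  0.0015  0.567   0.0131]
```

>>> apply_moves --pt "0.072 -0.006 0.048 0.0 0.567 0.013" --pt "0.072 -0.006 0.048 0.0 0.567 0.013" --pt "0.072 -0.006 0.048 0.0 0.567 0.013" --pt "0.072 -0.006 0.048 0.0 0.567 0.013" --pt "0.072 -0.006 0.048 0.0 0.567 0.013" --pt "0.072 -0.006 0.048 0.0 0.567 0.013"

```text
time: 5.67
ee_pos: [0.4344, 0.0829, 0.0679]
tcp_rot: [179.9, 8.1, -155.2]
wrist_force: [-0.8, 0.0, -0.3]
grip_width: 0.0601
finger_force: 0.0
```

Run:
```python
from fit import *
o=observe();print(o['time'],o['ee_pos'],o['tcp_rot'],o['joints'].round(1))
p,C=shot('wrist')
m=silhouettes(p,'stylus')[0]; q,e=fit([(p,C,m['pixels'])],STY,np.array([.4332,.0817,.433])); print(m['p'],q,e)
r=Rs(.433,8); g=np.array([.4332,.0817,.0265]); tcp=g+r[:,2]*.019; print(tcp,move(mk(r,tcp)))
```

```text
5.6667 [0.43443501 0.08285903 0.06791369] [ 179.91716626    8.07803695 -155.18274659] [-47.1  20.8  38.4 131.5 -32.9  27.8 132.2]
0.72 [0.4316 0.0814 0.4344] 0.045
[0.43560025 0.08280953 0.00768491] [ 0.0172  0.0002  0.1499  0.0046  0.0025 -0.0051]
```

>>> apply_moves --pt "0.015 0.0 0.08 0.0 0.0 0.0" --pt "0.015 0.0 0.149 0.0 0.0 0.0" --pt "0.015 0.0 0.149 0.0 0.0 0.0" --pt "0.015 0.0 0.149 0.0 0.0 0.0" --pt "0.015 0.0 0.149 0.0 0.0 0.0"

```text
time: 6.18
ee_pos: [0.4372, 0.082, 0.0093]
tcp_rot: [179.9, 8.1, -155.5]
wrist_force: [0.1, -0.0, 0.6]
grip_width: 0.0598
finger_force: 0.0
```

>>> apply_moves --pt "0 0 0 0 0 0" --pt "0 0 0 0 0 0" --pt "0 0 0 0 0 0" --pt "0 0 0 0 0 0" --pt "0 0 0 0 0 0" --pt "0 0 0 0 0 0" --pt "0 0 0 0 0 0" --pt "0 0 0 0 0 0" --hand 1 --grip_force 60

```text
time: 6.85
ee_pos: [0.4373, 0.0831, 0.009]
tcp_rot: [179.8, 8.1, -155.4]
wrist_force: [-6.4, -1.6, 22.9]
grip_width: 0.0185
finger_force: 57.9
```

```bash
cat >> h.py <<'E'
def Rp(yaw,a,tilt=40): # tool rotation with stylus pitched tip-down by tilt
    return R.from_euler('z',yaw).as_matrix()@R.from_euler('y',tilt,degrees=True).as_matrix()@Rs(0,a)
E
python3 - <<'E'
from h import *
r=Rp(-.06,8); q=R.from_euler('z',-.06).as_matrix()
well=np.array([.653,-.146,0])+q@[-.0073,-.045,.0686]; d=q@[.766,0,-.643]
T0=pose(); T1=T0.copy(); T1[2,3]+=.14; m1=move(T1,T0)
T2=mk(r,well-d*(.094+.07)+r[:,2]*.019); print(well,T2[:3,3]); print(m1,move(T2,T1))
E
```

```text
[ 0.64301476 -0.19048129  0.0686    ] [ 0.50756646 -0.18234462  0.15793909]
[-0.0493  0.0009 -0.3465  0.     -0.     -0.    ] [ 0.1127 -0.6764 -0.0403 -0.1931  1.3078  0.936 ]
```

>>> apply_moves --pt "-0.01 0.0 -0.08 0.0 0.0 0.0" --pt "-0.025 0.0 -0.17 0.0 0.0 0.0" --pt "-0.037 0.0 -0.26 0.0 0.0 0.0" --pt "-0.049 0.0 -0.346 0.0 0.0 0.0" --pt "0.007 -0.338 -0.366 -0.1 0.65 0.47" --pt "0.007 -0.338 -0.366 -0.1 0.65 0.47" --pt "0.007 -0.338 -0.366 -0.1 0.65 0.47" --pt "0.007 -0.338 -0.366 -0.1 0.65 0.47" --pt "0.007 -0.338 -0.366 -0.1 0.65 0.47"

```text
time: 7.6
ee_pos: [0.4738, -0.0538, 0.1526]
tcp_rot: [177.5, -12.1, -169.3]
wrist_force: [-0.8, 0.3, -2.9]
grip_width: 0.0187
finger_force: 60.9
```

Run:
```python
from h import *
o=observe();print(o['time'],o['ee_pos'],o['tcp_rot'],o['joints'].round(1),o['grip_width'],o['wrist_force'])
r=Rp(-.06,8); print(move(mk(r,[.5076,-.1823,.158])))
```

```text
7.6 [ 0.47377728 -0.05380821  0.15263654] [ 177.52053005  -12.13966203 -169.28327028] [-37.9  30.4  52.6 110.1 -23.3  65.3 126.2] 0.018690818525310123 [-0.81708145  0.26811221 -2.85259201]
[-0.02   -0.3303 -0.0323 -0.0967  0.6488  0.4535]
```

>>> apply_moves --pt "-0.02 -0.33 -0.032 -0.097 0.65 0.455" --pt "-0.02 -0.33 -0.032 -0.097 0.65 0.455" --pt "-0.02 -0.33 -0.032 -0.097 0.65 0.455" --pt "-0.02 -0.33 -0.032 -0.097 0.65 0.455" --pt "-0.02 -0.33 -0.032 -0.097 0.65 0.455" --pt "-0.02 -0.33 -0.032 -0.097 0.65 0.455"

```text
time: 8.1
ee_pos: [0.5067, -0.1788, 0.1566]
tcp_rot: [179.8, -31.9, 176.9]
wrist_force: [0.4, -0.4, -0.7]
grip_width: 0.0188
finger_force: 60.9
```

Run:
```python
from fit import *
o=observe();print(o['time'],o['ee_pos'],o['tcp_rot'],o['joints'].round(1))
im=[]
for n in ('wrist','side'):
    p,C=shot(n); np.savez(f'{n}2.npz',img=p['img'],K=p['camera_matrix'],C=C,T=pose())
    for t in ('stylus','green_logger'):
        s=silhouettes(p,t); print(n,t,s and (s[0]['p'],s[0]['pixels'].sum()))
        if s: np.save(f'm_{n}_{t}.npy',s[0]['pixels'])
    im.append(p['img'])
w=cv2.resize(im[0],(768,576),interpolation=cv2.INTER_CUBIC)
cv2.imwrite('pics/w2.png',w[:,:,::-1])
```

```text
8.1 [ 0.50668689 -0.17880163  0.1565953 ] [179.79133936 -31.93007506 176.91914151] [-18.7  49.1  51.8  88.  -22.1  89.4 124.7]
wrist stylus (0.93, np.int64(7688))
wrist green_logger []
side stylus (0.6, np.int64(213))
side green_logger (0.62, np.int64(1693))
```

View pics/w2.png

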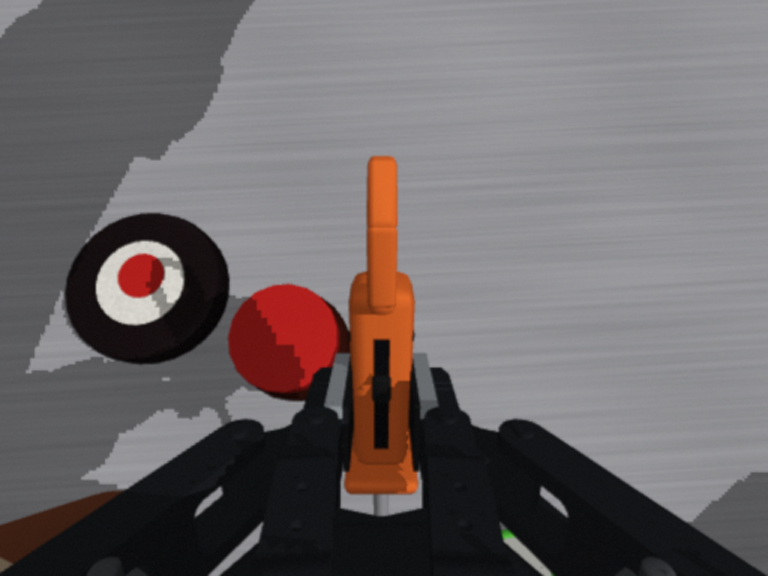

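The wrist view shows the eye at (382,170), the grip at (381,380), and the guard with the start of the pin at (380,500). The hand hides the logger, so I'll fit the stylus in the hand from this view, then look at the logger from above.

```bash
cat > inhand.py <<'E'
from fit import *
Tg=mk(R.from_euler('xyz',[179.8,8.1,-155.4],degrees=True).as_matrix(),[.4373,.0831,.009])
S0=np.linalg.inv(Tg)@T3([.4316,.0814,.434])
def Sof(v): # v: mm, deg in stylus frame about grip middle
    D=mk(R.from_rotvec(v[3:],degrees=True).as_matrix(),np.array(v[:3])/1e3); G=mk(np.eye(3),[0,0,.017])
    return S0@G@D@np.linalg.inv(G)
class P(dict): pass
def load(n):
    z=np.load(f'{n}.npz'); return {'camera_matrix':z['K'],'img':z['img']},z['C'],z['T']
E
python3 - <<'E'
from inhand import *
p,C,T=load('wrist2'); m=np.load('m_wrist_stylus.npy')
ps,Cs,Ts=load('side2'); ms=np.load('m_side_stylus.npy')
t=cv2.GaussianBlur(m.astype(float),(0,0),1.);ts=cv2.GaussianBlur(ms.astype(float),(0,0),1.)
print(S0.round(4))
M=[c for c in STY]
def f(v,w=1.,parts=False):
    W=T@Sof(v)
    r=cv2.GaussianBlur(render(p,C,STY[:4],W),(0,0),1.); d=(r-t)**2; rows=slice(0,325)
    e1=d[rows].sum()/t.sum()
    r=cv2.GaussianBlur(render(ps,Cs,STY,W),(0,0),1.); e2=((r-ts)**2).sum()/ts.sum()
    reg=(np.array(v)/np.array([3,3,3,4,4,4])**1)
    return (e1,e2) if parts else e1+.2*e2+.002*(reg@reg)
print(f(np.zeros(6),parts=True))
b=minimize(f,np.zeros(6),method='Powell',options=dict(maxiter=30)); print(b.x.round(2),f(b.x,parts=True))
np.save('S.npy',Sof(b.x))
W=T@Sof(b.x); print('axis',W[:3,0].round(3),'grip',(W@[0,0,.017,1])[:3].round(4),'tip94',(W@[.094,0,.017,1])[:3].round(4))
# side view: stylus+logger overlay
im=cv2.resize(ps['img'],None,fx=6,fy=6,interpolation=cv2.INTER_CUBIC)
def poly(mask,c):
    cs,_=cv2.findContours(cv2.resize(mask.astype(np.uint8),None,fx=6,fy=6,interpolation=0),0,1); cv2.drawContours(im,cs,-1,c,1)
poly(render(ps,Cs,STY,W)>.5,(0,255,255))
for q,c in (([.6527,-.1391,-.1745],(255,0,255)),([.6535,-.1482,-.0224],(255,255,0))): poly(render(ps,Cs,LOG,T3(q))>.5,c)
u=proj(ps,Cs,W[:3,3][None]+np.array([[.06,0,0]]))[0]*6; x0,y0=int(max(u[0]-400,0)),int(max(u[1]-300,0))
cv2.imwrite('pics/s2.png',im[y0:y0+600,x0:x0+800,::-1]); print(x0,y0)
E
```

```text
[[-9.900e-01  4.600e-03 -1.409e-01  7.100e-03]
 [ 4.200e-03  1.000e+00  3.500e-03  8.000e-04]
 [ 1.409e-01  2.800e-03 -9.900e-01  8.100e-03]
 [ 0.000e+00  0.000e+00  0.000e+00  1.000e+00]]
(np.float64(0.2651227096160434), np.float64(0.8886104886358167))
[ 2.68 -2.24 -1.54  0.    0.6   0.  ] (np.float64(0.03492050454338367), np.float64(0.8519362761415767))
axis [ 0.759 -0.034 -0.65 ] grip [ 0.5084 -0.1793  0.1641] tip94 [ 0.5798 -0.1826  0.103 ]
1250 553
```

View pics/s2.png

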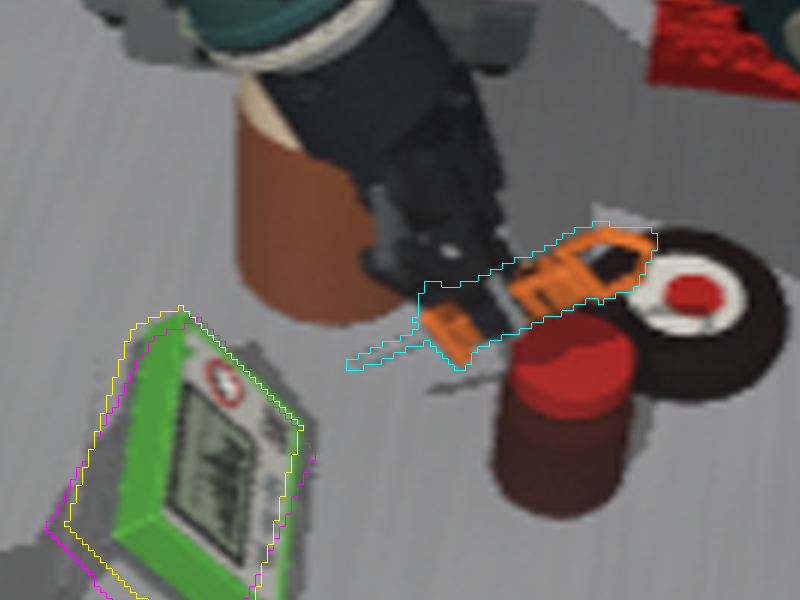

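```bash
cat > logfit.py <<'E'
from fit import *
V=[];ring=[]
for n,(x0,y0,x1,y1) in (('side',(215,135,275,205)),('top',(270,145,340,200))):
    p,C=shot(n); im=cv2.imread(f'pics/{n}0.png'); h=cv2.cvtColor(im,cv2.COLOR_BGR2HSV)
    g=np.zeros((384,512),np.uint8); g[y0:y1,x0:x1]=cv2.inRange(h,(45,110,50),(75,255,255))[y0:y1,x0:x1]
    nl,lb,st,_=cv2.connectedComponentsWithStats(g); k=1+np.argmax(st[1:,4]); g=(lb==k).astype(np.uint8)
    hu=cv2.convexHull(cv2.findNonZero(g)); m=np.zeros_like(g); cv2.fillConvexPoly(m,hu,1)
    b,gr,r=[im[:,:,i].astype(float) for i in range(3)]
    w=np.clip(r-np.maximum(b,gr)-15,0,None)*m
    ys,xs=np.nonzero(w>0); ww=w[ys,xs]; c=np.array([xs.mean(),ys.mean()])
    print(n,'green',g.sum(),'hull',m.sum(),'ring',c,np.average(xs,weights=ww),np.average(ys,weights=ww),len(xs),xs.min(),xs.max(),ys.min(),ys.max())
    V.append((p,C,m)); ring.append(ray(p,C,c))
W=tri(ring); print('well tri',W.round(4),[np.linalg.norm(np.cross(W-o,d)).round(4) for o,d in ring],[ (o+d*(.0686-o[2])/d[2]).round(4) for o,d in ring])
def fitl(V,q0):
    tg=[cv2.GaussianBlur(m.astype(float),(0,0),1.) for *_,m in V]
    def mod(t): return [np.array([[x+o*.766,y,z-o*.643] for x,z in fl for o in (0,t) for y in (-.066,.066)])]
    def f(s): 
        q=q0+s*np.array([.01,.01,.1,.01]); return sum(((cv2.GaussianBlur(render(p,C,mod(q[3]),T3(q)),(0,0),1.)-t)**2).sum()/t.sum() for (p,C,_),t in zip(V,tg))
    r=minimize(f,np.zeros(4),method='Powell'); r=minimize(f,r.x,method='Nelder-Mead'); return q0+r.x*np.array([.01,.01,.1,.01]),r.fun
for vv in (V,V[:1],V[1:]):
    q,e=fitl(vv,np.array([.653,-.146,0,.02])); print(q.round(4),round(e,3),'well',(T3(q)@[-.0073,-.045,.0686,1])[:3].round(4))
E
python3 logfit.py
```

```text
side green 478 hull 1205 ring [245.16129032 155.61290323] 245.11204819277108 155.65903614457832 31 242 248 152 159
top green 403 hull 1293 ring [319.41025641 171.94871795] 319.2972085385878 170.99014778325125 39 315 323 169 175
well tri [ 0.6438 -0.1926  0.0672] [np.float64(0.0011), np.float64(0.0011)] [array([ 0.6424, -0.1912,  0.0686]), array([ 0.6447, -0.1923,  0.0686])]
[ 0.6472 -0.1478  0.088   0.0241] 0.009 well [ 0.6439 -0.1933  0.0686]
[ 0.6463 -0.1461  0.0835  0.0236] 0.001 well [ 0.6428 -0.1915  0.0686]
[ 0.6497 -0.1483  0.1051  0.022 ] 0.003 well [ 0.6472 -0.1938  0.0686]
```

The side view shows the ring centre at crop (223,384) and the stylus guard near (450,335), with the stylus model lying on the image. Both cameras agree on the well at (.6436,-.1927,.0686) and a logger yaw of about 0.088 rad. Next I'll line the stylus up with the well.

```bash
cat >> h.py <<'E'
WELL=np.array([.6436,-.1927,.0684]); YAW=.088
NRM=R.from_euler('z',YAW).as_matrix()@[-.766,0,.643]
def press_pose(gap,L=.094,off=(0,0,0)): # tool pose with pin end (at L) gap in front of the face
    S=np.load('S.npy'); Rw=(R.from_euler('z',YAW)*R.from_euler('y',40,degrees=True)).as_matrix()
    tip=WELL+np.array(off)+NRM*gap; o=tip-Rw@[L,0,.017]
    return mk(Rw,o)@np.linalg.inv(S)
E
python3 - <<'E'
from h import *
T=press_pose(.03); print(T[:3,3],move(T))
E
```

```text
[ 0.54723991 -0.19980732  0.1410836 ] [-0.1095 -0.0502 -0.0195  0.1441 -0.0169 -0.2178]
```

>>> apply_moves --pt "-0.05 -0.05 -0.02 0.144 -0.017 -0.218" --pt "-0.11 -0.05 -0.02 0.144 -0.017 -0.218" --pt "-0.11 -0.05 -0.02 0.144 -0.017 -0.218" --pt "-0.11 -0.05 -0.02 0.144 -0.017 -0.218" --pt "-0.11 -0.05 -0.02 0.144 -0.017 -0.218"

```text
time: 8.92
ee_pos: [0.5469, -0.2005, 0.1409]
tcp_rot: [-180.0, -31.4, -175.4]
wrist_force: [-0.2, -0.7, -0.4]
grip_width: 0.0189
finger_force: 60.8
```

```bash
cat > look.py <<'E'
import sys; from inhand import *
n=sys.argv[1]; cams=sys.argv[2].split(','); 
o=observe();print(o['time'],o['wrist_force'].round(1),o['joints'].round(1)); T=pose(); S=np.load('S.npy'); W=T@S; out=[]
print('axis err deg',np.degrees(np.arccos(-W[:3,0]@NRM)).round(2),'tip94 rel well',(W@[.094,0,.017,1])[:3]-WELL)
for c in cams:
    p,C=shot(c); F=8; im=cv2.resize(p['img'],None,fx=F,fy=F,interpolation=cv2.INTER_CUBIC)
    P=lambda X:(proj(p,C,X)[0]+.5)*F
    a,b,w=P((W@[.06,0,.017,1])[:3]),P((W@[.104,0,.017,1])[:3]),P(WELL)
    for k,x in ((a,.06),(b,.104),(P((W@[.084,0,.017,1])[:3]),.084)): cv2.circle(im,tuple(k.astype(int)),2,(0,255,255),-1)
    cv2.circle(im,tuple(w.astype(int)),3,(0,0,255),-1)
    ct=((b+w)/2).astype(int); x0,y0=ct[0]-200,ct[1]-250; out.append(im[max(y0,0):y0+500,max(x0,0):x0+400]); print(c,x0,y0)
cv2.imwrite(f'pics/{n}.png',np.hstack(out)[:,:,::-1])
E
python3 look.py a1 side,top
```

```text
8.9167 [-0.2 -0.7 -0.4] [-16.4  52.5  49.6  82.2 -20.4  88.3 129.6]
axis err deg nan tip94 rel well [-0.02330612 -0.00283699  0.01904459]
side 1784 984
top 2366 1151look.py:4: RuntimeWarning: invalid value encountered in arccos
  print('axis err deg',np.degrees(np.arccos(-W[:3,0]@NRM)).round(2),'tip94 rel well',(W@[.094,0,.017,1])[:3]-WELL)
```

View pics/a1.png

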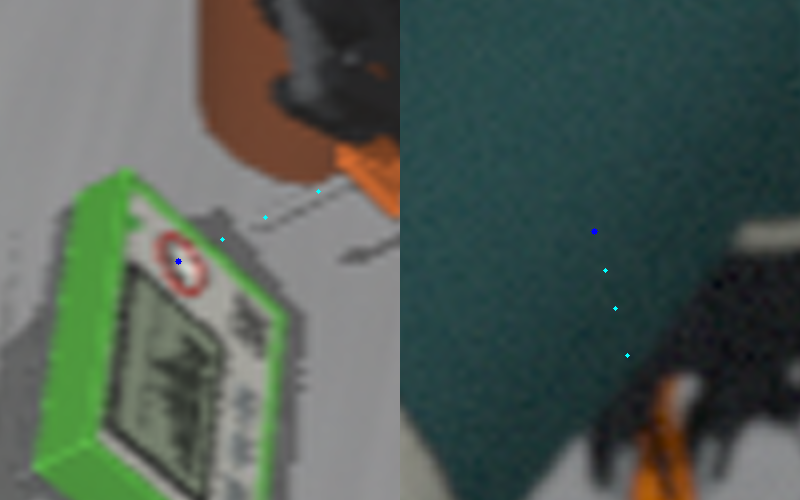

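Run:
```python
from h import *
p,C=shot('side'); np.savez('side3.npz',img=p['img'],K=p['camera_matrix'],C=C,T=pose())
a=p['img'][120:200,215:295]; b=cv2.imread('pics/side0.png')[:,:,::-1][120:200,215:295]
d=np.clip(128+2*(a.astype(int)-b),0,255).astype(np.uint8); e=np.clip((a.astype(int)-90)*2.2,0,255).astype(np.uint8)
cv2.imwrite('pics/d3.png',np.hstack([cv2.resize(x,(400,400),interpolation=0) for x in (e,d)])[:,:,::-1])
```

```text
(no output)
```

View pics/d3.png

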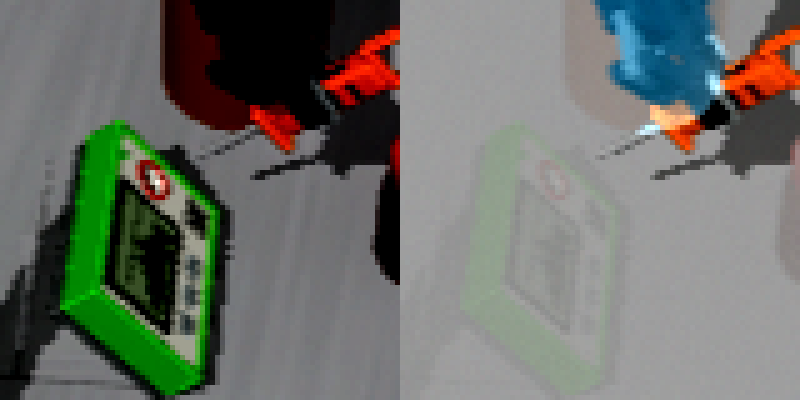

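The pin runs from the guard to its end at about crop (197,158), which is pixel (254,151.6). That matches the predicted axis and puts the pin end at about x = 91 mm. Now I'll advance along the axis.

Run:
```python
from h import *
S=np.load('S.npy'); print('per 10mm',(S[:3,0]*.01/.4).round(5))
off=(-.0004,.0005,0)
for g in (.010,.0,-.006): print(g,move(press_pose(g,.091,off)))
```

```text
per 10mm [-0.02471  0.0001   0.00378]
0.01 [-0.0569  0.0033  0.009   0.001  -0.0011 -0.0028]
0.0 [-0.0816  0.0034  0.0128  0.001  -0.0011 -0.0028]
-0.006 [-0.0965  0.0035  0.0151  0.001  -0.0011 -0.0028]
```

>>> apply_moves --pt "-0.03 0.0033 0.006 0 0 0" --pt "-0.057 0.0033 0.009 0 0 0" --pt "-0.066 0.0033 0.0105 0 0 0" --pt "-0.074 0.0033 0.0117 0 0 0" --pt "-0.0816 0.0034 0.0128 0 0 0" --pt "-0.086 0.0034 0.0135 0 0 0" --pt "-0.09 0.0035 0.014 0 0 0" --pt "-0.09 0.0035 0.014 0 0 0"

```text
time: 9.73
ee_pos: [0.575, -0.1968, 0.1171]
tcp_rot: [-180.0, -31.4, -175.3]
wrist_force: [-0.4, 0.0, -1.9]
grip_width: 0.0185
finger_force: 60.8
```

```bash
cat > st.py <<'E'
from h import *
o=observe(); T=pose(o); S=np.load('S.npy'); tip=((T@S)@[.091,0,.017,1])[:3]-WELL
B=np.c_[-NRM,np.cross(NRM,[0,0,1])/np.linalg.norm(np.cross(NRM,[0,0,1]))]; B=np.c_[B,np.cross(B[:,0],B[:,1])]
print(round(o['time'],2),'F n,lat,slope',(o['wrist_force']@B).round(1),'depth,lat,slope mm',(tip@B*1e3).round(1),'dz',o['grip_width'].round(4),o['finger_force'].round(1))
E
python3 st.py
```

```text
Traceback (most recent call last):
  File "st.py", line 4, in <module>
    print(round(o['time'],2),'F n,lat,slope',(o['wrist_force']@B).round(1),'depth,lat,slope mm',(tip@B*1e3).round(1),'dz',o['grip_width'].round(4),o['finger_force'].round(1))
                                                                                                                          ^^^^^^^^^^^^^^^^^^^^^
AttributeError: 'float' object has no attribute 'round'
```

>>> apply_moves --pt "-0.0025 0 0.0004 0 0 0" --pt "-0.005 0 0.0008 0 0 0" --pt "-0.0075 0 0.0011 0 0 0" --pt "-0.01 0 0.0015 0 0 0" --pt "-0.01 0 0.0015 0 0 0"

```text
time: 10.15
ee_pos: [0.5781, -0.1965, 0.1145]
tcp_rot: [-180.0, -31.4, -175.3]
wrist_force: [-0.5, -0.2, -1.5]
grip_width: 0.0189
finger_force: 60.8
```

```bash
sed -i "s/,'dz'.*/,o['wrist_force'].round(1))/" st.py; python3 st.py
```

```text
10.15 F n,lat,slope [ 0.6 -0.1 -1.5] depth,lat,slope mm [ 7.9  0.6 -0.5] [-0.5 -0.2 -1.5]
```

>>> apply_moves --pt "-0.0025 0 0.0004 0 0 0" --pt "-0.005 0 0.0008 0 0 0" --pt "-0.005 0 0.0008 0 0 0"

```text
time: 10.4
ee_pos: [0.5797, -0.1964, 0.1131]
tcp_rot: [-180.0, -31.4, -175.3]
wrist_force: [-0.9, -0.8, -1.2]
grip_width: 0.0184
finger_force: 60.8
```

>>> apply_moves --pt "-0.0025 0 0.0004 0 0 0" --pt "-0.005 0 0.0008 0 0 0" --pt "-0.005 0 0.0008 0 0 0"

```text
time: 10.65
ee_pos: [0.5811, -0.1963, 0.1119]
tcp_rot: [-180.0, -31.4, -175.3]
wrist_force: [-0.6, 0.4, -0.1]
grip_width: 0.0187
finger_force: 60.9
```

```bash
python3 st.py
```

```text
10.65 F n,lat,slope [-0.4  0.5 -0.4] depth,lat,slope mm [11.8  0.4 -0.6] [-0.6  0.4 -0.1]
```

>>> apply_moves --pt "-0.0025 0 0.0004 0 0 0" --pt "-0.0025 0 0.0004 0 0 0" --pt "-0.0025 0 0.0004 0 0 0"

```text
time: 10.9
ee_pos: [0.5818, -0.1963, 0.1113]
tcp_rot: [-180.0, -31.4, -175.3]
wrist_force: [-1.6, 0.7, 0.6]
grip_width: 0.0186
finger_force: 61.0
```

>>> apply_moves --pt "-0.0025 0 0.0004 0 0 0" --pt "-0.0025 0 0.0004 0 0 0" --pt "-0.0025 0 0.0004 0 0 0"

```text
time: 11.15
ee_pos: [0.5826, -0.1962, 0.1106]
tcp_rot: [-180.0, -31.4, -175.3]
wrist_force: [-3.0, -0.8, 0.8]
grip_width: 0.0186
finger_force: 61.0
```

```bash
python3 st.py
```

```text
11.15 F n,lat,slope [-2.8 -0.5 -1.4] depth,lat,slope mm [13.8  0.4 -0.6] [-3.  -0.8  0.8]
```

>>> apply_moves --pt "-0.0025 0 0.0004 0 0 0" --pt "-0.005 0 0.0008 0 0 0" --pt "-0.005 0 0.0008 0 0 0"

```text
time: 11.4
ee_pos: [0.5842, -0.1961, 0.1092]
tcp_rot: [-180.0, -31.4, -175.3]
wrist_force: [-3.9, -0.3, 2.4]
grip_width: 0.0188
finger_force: 61.0
```

```bash
python3 st.py
```

```text
11.4 F n,lat,slope [-4.5  0.  -0.7] depth,lat,slope mm [15.9  0.4 -0.6] [-3.9 -0.3  2.4]
```

>>> apply_moves --pt "-0.0025 0 0.0004 0 0 0" --pt "-0.0025 0 0.0004 0 0 0"

```text
time: 11.57
ee_pos: [0.5849, -0.196, 0.1086]
tcp_rot: [-180.0, -31.4, -175.3]
wrist_force: [-5.2, -0.5, 2.4]
grip_width: 0.0186
finger_force: 61.0
```

```bash
python3 st.py
```

```text
11.57 F n,lat,slope [-5.6 -0.1 -1.5] depth,lat,slope mm [16.9  0.4 -0.6] [-5.2 -0.5  2.4]
```

>>> apply_moves --pt "-0.0012 0 0.0002 0 0 0" --pt "-0.0012 0 0.0002 0 0 0" --pt "-0.0012 0 0.0002 0 0 0"

```text
time: 11.82
ee_pos: [0.5852, -0.196, 0.1084]
tcp_rot: [-180.0, -31.4, -175.3]
wrist_force: [-5.4, 0.1, 2.9]
grip_width: 0.0187
finger_force: 61.0
```

```bash
python3 st.py
```

```text
11.82 F n,lat,slope [-6.   0.6 -1.2] depth,lat,slope mm [17.2  0.3 -0.6] [-5.4  0.1  2.9]
```

>>> apply_moves --pt "-0.0008 0 0.0001 0 0 0" --pt "-0.0008 0 0.0001 0 0 0" --pt "-0.0008 0 0.0001 0 0 0"

```text
time: 12.07
ee_pos: [0.5853, -0.196, 0.1083]
tcp_rot: [-180.0, -31.4, -175.3]
wrist_force: [-7.0, 1.3, 4.3]
grip_width: 0.0188
finger_force: 61.1
```

```bash
python3 st.py
```

```text
12.07 F n,lat,slope [-8.   2.  -1.1] depth,lat,slope mm [17.3  0.3 -0.7] [-7.   1.3  4.3]
```

Position has stalled while force rises, so the cap is on its stop at about 8.9 N. I'll hold it for 2.2 s.

>>> apply_moves --pt "0 0 0 0 0 0" --pt "0 0 0 0 0 0" --pt "0 0 0 0 0 0" --pt "0 0 0 0 0 0" --pt "0 0 0 0 0 0" --pt "0 0 0 0 0 0" --pt "0 0 0 0 0 0" --pt "0 0 0 0 0 0" --pt "0 0 0 0 0 0" --pt "0 0 0 0 0 0" --pt "0 0 0 0 0 0" --pt "0 0 0 0 0 0"

```text
time: 13.07
ee_pos: [0.5853, -0.196, 0.1083]
tcp_rot: [-180.0, -31.4, -175.3]
wrist_force: [-5.9, 0.9, 3.4]
grip_width: 0.0186
finger_force: 61.1
```

>>> apply_moves --pt "0 0 0 0 0 0" --pt "0 0 0 0 0 0" --pt "0 0 0 0 0 0" --pt "0 0 0 0 0 0" --pt "0 0 0 0 0 0" --pt "0 0 0 0 0 0" --pt "0 0 0 0 0 0" --pt "0 0 0 0 0 0" --pt "0 0 0 0 0 0" --pt "0 0 0 0 0 0" --pt "0 0 0 0 0 0" --pt "0 0 0 0 0 0"

```text
time: 14.07
ee_pos: [0.5853, -0.196, 0.1083]
tcp_rot: [-180.0, -31.4, -175.3]
wrist_force: [-5.6, -0.4, 4.5]
grip_width: 0.019
finger_force: 61.1
```

```bash
python3 st.py
```

```text
14.07 F n,lat,slope [-7.2  0.1 -0.2] depth,lat,slope mm [17.3  0.3 -0.7] [-5.6 -0.4  4.5]
```

>>> apply_moves --pt "0.03 0 -0.0045 0 0 0" --pt "0.08 0 -0.0121 0 0 0" --pt "0.15 0 -0.0228 0 0 0" --pt "0.23 0 -0.035 0 0 0" --pt "0.23 0 -0.035 0 0 0"

```text
time: 14.48
ee_pos: [0.5124, -0.2032, 0.1714]
tcp_rot: [-179.9, -31.2, -175.5]
wrist_force: [-0.3, -0.5, -0.9]
grip_width: 0.0186
finger_force: 61.0
```

```bash
python3 st.py
cat > stand.py <<'E'
from fit import *
V=[]
for n,(x0,y0,x1,y1) in (('side',(180,308,265,384)),('top',(88,155,150,220))):
    p,C=shot(n); im=cv2.imread(f'pics/{n}0.png'); v=im.max(2); m=np.zeros((384,512),np.uint8); m[y0:y1,x0:x1]=(v<62)[y0:y1,x0:x1]
    V.append((p,C,m)); print(n,m.sum())
for vv in (V,V[:1],V[1:]): print(*fit(vv,STD,np.array([.6,.39,0.]),.3))
q,_=fit(V,STD,np.array([.6,.39,0.]),.3)
o=[]
for (p,C,m),n,(cx,cy) in zip(V,('side','top'),((220,345),(115,190))):
    im=cv2.resize(cv2.imread(f'pics/{n}0.png'),None,fx=5,fy=5,interpolation=cv2.INTER_CUBIC)
    for mm,c in ((render(p,C,STD,T3(q))>.5,(0,255,255)),(m>0,(255,0,255))):
        cs,_=cv2.findContours(cv2.resize(mm.astype(np.uint8),None,fx=5,fy=5,interpolation=0),0,1); cv2.drawContours(im,cs,-1,c,1)
    o.append(im[max(min(cy*5,1720)-200,0):][:400,max(cx*5-200,0):][:400,:400][:400,:400])
cv2.imwrite('pics/stand.png',np.hstack([cv2.resize(x,(400,400)) for x in o]))
E
python3 stand.py
```

```text
14.48 F n,lat,slope [ 0.3 -0.4 -0.9] depth,lat,slope mm [-79.3  -0.7   0.9] [-0.3 -0.5 -0.9]
side 2282
top 1277
[ 0.6     0.3881 -0.0513] 0.056
[ 0.5995  0.3893 -0.0396] 0.019
[ 0.5997  0.3868 -0.0681] 0.031
```

View pics/stand.png

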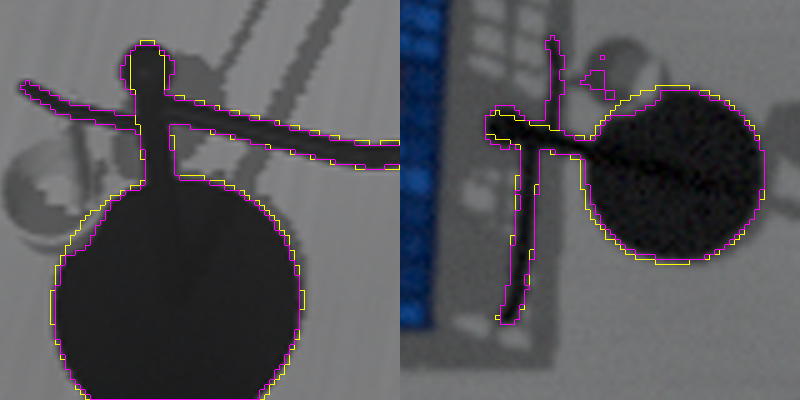

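The fit outlines the stand closely in both views: foot at (0.600,0.388), yaw −0.05, hook end near (500,318) in the top half. Now I'll plan the transfer.

```bash
cat >> h.py <<'E'
ST=mk(R.from_euler('z',-.05).as_matrix(),[.600,.388,0])
def sty_pose(yawf,pitch,pt,at): # tool pose with stylus point pt (stylus frame) at world 'at'
    Rw=(R.from_euler('z',yawf)*R.from_euler('y',pitch,degrees=True)).as_matrix()
    return mk(Rw,np.array(at)-Rw@np.array(pt))@np.linalg.inv(np.load('S.npy'))
GRIP=(0,0,.017); EYE=(-.05,0,.017)
def hang(x,z,y=0.,pitch=90): return sty_pose(-np.pi/2-.05,pitch,EYE,(ST@[x,y,z,1])[:3])
E
python3 - <<'E'
from h import *
A=sty_pose(-.35,50,GRIP,(.45,-.10,.27)); B=sty_pose(-.8,55,GRIP,(.44,.02,.27)); 
print(move(A)); print(move(B,A)); o=observe(); print(o['joints'].round(1))
E
```

```text
[ 0.2479  0.2722 -0.127  -0.4929  0.3311  0.6752]
[ 0.0959  0.2759  0.083  -0.5943  0.1648  0.621 ]
[-18.4  48.3  51.5  86.8 -18.3  87.7 130.6]
```

>>> apply_moves --pt "0.248 0.272 -0.127 -0.49 0.33 0.675" --pt "0.248 0.272 -0.127 -0.49 0.33 0.675" --pt "0.248 0.272 -0.127 -0.49 0.33 0.675" --pt "0.248 0.272 -0.127 -0.49 0.33 0.675" --pt "0.248 0.272 -0.127 -0.49 0.33 0.675" --pt "0.248 0.272 -0.127 -0.49 0.33 0.675"

```text
time: 15.08
ee_pos: [0.4484, -0.0977, 0.2624]
tcp_rot: [-179.8, -41.3, 159.7]
wrist_force: [-0.0, -0.2, -2.2]
grip_width: 0.0184
finger_force: 60.9
```

Run:
```python
from h import *
o=observe(); print(o['time'],o['joints'].round(1))
B=sty_pose(-.8,55,GRIP,(.44,.02,.27)); print(move(B)); B2=sty_pose(-1.2,65,GRIP,(.44,.1,.26)); print(move(B2,B))
```

```text
15.0833 [-24.8  42.5  57.6  90.7 -23.8 107.1 109.8]
[ 0.0981  0.2758  0.0812 -0.6014  0.1657  0.6229]
[ 0.0832  0.1427  0.1205 -0.5954  0.3303  0.4792]
```

Run:
```python
from h import *
B=sty_pose(-.85,42,GRIP,(.45,.04,.27)); print(move(B)); B2=sty_pose(-1.25,55,GRIP,(.45,.12,.26)); print(move(B2,B))
```

```text
[ 0.0898  0.3299  0.0756 -0.5871 -0.2595  0.7622]
[ 0.1148  0.1342  0.1035 -0.4881  0.4281  0.5894]
```

>>> apply_moves --pt "0.09 0.33 0.076 -0.587 -0.26 0.762" --pt "0.09 0.33 0.076 -0.587 -0.26 0.762" --pt "0.09 0.33 0.076 -0.587 -0.26 0.762" --pt "0.09 0.33 0.076 -0.587 -0.26 0.762" --pt "0.09 0.33 0.076 -0.587 -0.26 0.762" --pt "0.09 0.33 0.076 -0.587 -0.26 0.762"

```text
time: 15.58
ee_pos: [0.4493, 0.0422, 0.263]
tcp_rot: [-179.9, -33.3, 131.0]
wrist_force: [0.7, -0.2, -1.3]
grip_width: 0.0186
finger_force: 60.9
```

Run:
```python
from h import *
o=observe(); print(o['time'],o['joints'].round(1))
B=sty_pose(-1.25,55,GRIP,(.45,.14,.26)); print(move(B)); B2=sty_pose(-1.62,70,GRIP,(.46,.25,.24)); print(move(B2,B))
```

```text
15.5833 [-42.7  34.6  67.5 103.6 -41.9  98.7  78.3]
[ 0.146   0.1681  0.1236 -0.4886  0.4299  0.5888]
[ 0.1424  0.1134  0.2172 -0.5696  0.4957  0.4199]
```

j3 and j5 are heading for their limits, so I'll fit a kinematic model from the logged poses and plan the wrist configuration with it.

```bash
cat > kin.py <<'E'
import numpy as np, itertools
from scipy.spatial.transform import Rotation as R
from scipy.optimize import least_squares
D=[([-75.718,23.949,-.592,92.485,.27,63.640,-3.037],[.17908,.59842,.23065],[-179.927,.0056,163.342]),
([-66.3,-.4,6.3,123,15,47.6,24.3],[.30234,.34551,.24055],[177.186,15.064,-176.825]),
([-19.7,-9,-9.9,146.9,-.7,13.4,86.9],[.34851,.15931,.16572],[179.561,28.591,-153.902]),
([-29.5,11.4,19.3,139.1,-59.8,11,161.1],[.45082,.09255,.09735],[-179.925,25.01,-154.77]),
([-47.1,20.8,38.4,131.5,-32.9,27.8,132.2],[.43444,.08286,.06791],[179.917,8.078,-155.183]),
([-37.9,30.4,52.6,110.1,-23.3,65.3,126.2],[.47378,-.05381,.15264],[177.521,-12.140,-169.283]),
([-18.7,49.1,51.8,88,-22.1,89.4,124.7],[.50669,-.1788,.1566],[179.791,-31.930,176.919]),
([-42.7,34.6,67.5,103.6,-41.9,98.7,78.3],[.4493,.0422,.2630],[-179.9,-33.3,131.0])]
AX='zyzyzyz'
def fk(j,p,s,full=False):
    # p: h,L1,ae,L2,af,L3,aw, j7off
    M=np.eye(3);x=np.array([0,0,p[0]]);off=[None,[0,0,0],[p[2],0,p[1]],[p[4],0,p[3]],None,[p[6],0,0],[0,0,p[5]]];pts=[x]
    for i in range(7):
        M=M@R.from_euler(AX[i],s[i]*j[i]+(p[7] if i==6 else 0),degrees=True).as_matrix()
        if off[i] is not None: x=x+M@np.array(off[i]); pts.append(x)
    return (x,M,pts) if full else (x,M)
def res(p,s,data=D):
    r=[]
    for j,x,e in data:
        a,M=fk(j,p,s); r+=list((a-x)*1e3)+list(R.from_matrix(M.T@R.from_euler('xyz',e,degrees=True).as_matrix()).as_rotvec(degrees=True)*3)
    return np.array(r)
def calib():
    best=None
    for s1,s3,s5,s7 in itertools.product((1,-1),repeat=4):
        s=[s1,1,s3,1,s5,1,s7]
        for o in (0,90,180,270):
            q=least_squares(res,[.35,.35,0,.35,0,.25,0,o],args=(s,))
            if best is None or q.cost<best[0]: best=(q.cost,s,q.x,q.fun)
    return best
if __name__=='__main__':
    b=calib(); print(b[0],b[1],b[2].round(4),np.abs(b[3]).max()); np.savez('kin.npz',s=b[1],p=b[2])
E
python3 kin.py
```

```text
2076.314944944873 [-1, 1, -1, 1, -1, 1, -1] [ 3.26200e-01  4.83000e-01 -1.10000e-02  4.89700e-01  1.11000e-02
  3.06500e-01 -1.51000e-02  8.99764e+01] 31.35137064578547
```

Run:
```python
import kin,numpy as np
from scipy.optimize import least_squares
from kin import R,AX,D
s=[-1,1,-1,1,-1,1,-1]
def fk(j,p,full=False):
    p=np.array(p);M=np.eye(3);x=np.zeros(3);O=p[:24].reshape(8,3);A=p[24:31];pts=[]
    x=x+O[0]
    for i in range(7):
        M=M@R.from_euler(AX[i],s[i]*j[i]+A[i],degrees=True).as_matrix(); x=x+M@O[i+1]; pts.append(x)
    return x,M
p0=np.zeros(31);p0[2]=.326;p0[3*3+2]=0;p0[2*3+2]=.483;p0[4*3+2]=.49;p0[7*3+2]=.3065;p0[30]=90
free=[2,3*1,6,8,3*3,4*3,4*3+2,5*3,6*3,23]+list(range(25,31))
def f(v):
    p=p0.copy();p[free]=v;r=[]
    for j,x,e in D:
        a,M=fk(j,p); r+=list((a-x)*1e3)+list(R.from_matrix(M.T@R.from_euler('xyz',e,degrees=True).as_matrix()).as_rotvec(degrees=True)*3)
    return np.r_[r,(v-p0[free])*np.where(np.array(free)<24,1,.1)]
q=least_squares(f,p0[free]); r=q.fun[:48].reshape(8,6)
print(q.cost); print(dict(zip(free,q.x.round(3)))); print(r.round(1))
```

```text
140.62806946269578
{2: np.float64(0.28), 3: np.float64(-0.003), 6: np.float64(0.003), 8: np.float64(0.505), 9: np.float64(0.001), 12: np.float64(0.004), 14: np.float64(0.47), 15: np.float64(-0.002), 18: np.float64(-0.006), 23: np.float64(0.306), 25: np.float64(-0.297), 26: np.float64(-3.457), 27: np.float64(-0.404), 28: np.float64(0.027), 29: np.float64(1.479), 30: np.float64(87.023)}
[[ 5.4  1.1 -0.3 -2.3  4.1 -0.6]
 [-5.4 -1.4  0.6 -4.8 -0.5 -1.7]
 [-1.3  9.1  0.3 -3.6 -2.2 -1.1]
 [ 0.8  1.1 -0.3 -2.1  0.9  0.6]
 [-1.4  0.1 -0.3 -1.6  0.   0.2]
 [-2.  -0.6  0.8 -0.1  1.1 -0.2]
 [ 0.4  0.1  1.3 -0.3  1.4 -0.1]
 [ 0.6 -0.3 -2.1  4.9  2.6  3. ]]
```

```bash
cat > ik.py <<'E'
from h import *
from scipy.optimize import least_squares
s=np.array([-1,1,-1,1,-1,1,-1]); AX='zyzyzyz'
LO=np.array([-161.28,-22.2,-73.04,3.21,-68.34,10.77,-161.83]);HI=np.array([161.28,115.67,71.86,147.25,248.33,114.83,161.83])
OFF=[0,-.3,-3.4,-.4,0,1.5,87]
def fk(j,full=False):
    M=np.eye(3);x=np.array([0,0,.28]);L=[0,.505,0,.475,0,0,.306];pts=[]
    for i in range(7):
        M=M@R.from_euler(AX[i],s[i]*j[i]+OFF[i],degrees=True).as_matrix(); x=x+M[:,2]*L[i]; pts.append(x)
    return (mk(M,x),pts) if full else mk(M,x)
def err(j,T):
    F=fk(j); return np.r_[(F[:3,3]-T[:3,3])*1e3,R.from_matrix(F[:3,:3].T@T[:3,:3]).as_rotvec(degrees=True)*3]
def ik(T,n=40,seed=0):
    g=np.random.default_rng(seed);out=[]
    for _ in range(n):
        j0=LO+(HI-LO)*g.uniform(.1,.9,7)
        q=least_squares(err,j0,args=(T,),bounds=(LO,HI),max_nfev=80)
        if q.cost<.5: out.append(q.x)
    return out
def margin(j): return np.minimum(j-LO,HI-j).min()
E
python3 - <<'E'
from ik import *
for nm,T in (('hang+y pitch90',hang(-.06,.21)),('hang pitch72',hang(-.06,.21,pitch=72)),('hang-y',sty_pose(np.pi/2-.05,90,EYE,(ST@[-.06,0,.21,1])[:3])),('hang-y72',sty_pose(np.pi/2-.05,72,EYE,(ST@[-.06,0,.21,1])[:3]))):
    S=sorted(ik(T),key=margin)[::-1]; print(nm,len(S))
    for j in S[:4]: print(j.round(0),margin(j).round(1))
E
```

```text
hang+y pitch90 29
[-47.  58.  44. 114. 240. 107.  53.] 8.1
[-47.  57.  43. 114. 241. 106.  54.] 7.6
[-49.  59.  46. 114. 239. 108.  52.] 6.4
[-49.  60.  47. 114. 238. 109.  52.] 5.6
hang pitch72 27
[ 31.  51. -60. 114. -53.  26.  34.] 13.2
[ 29.  49. -57. 114. -57.  28.  36.] 11.7
[ 34.  54. -64. 114. -45.  23.  27.] 8.5
[ 35.  56. -67. 114. -40.  21.  23.] 6.5
hang-y 19
[-73.  85.  61.  51.   3. 114. 155.] 0.7
[-73.  83.  58.  51.   6. 114. 153.] 0.6
[-72.  82.  55.  51.   8. 114. 152.] 0.5
[-71.  81.  52.  51.  10. 115. 150.] 0.3
hang-y72 25
[-68.  70.  40.  55.   8. 108. 141.] 7.3
[-66.  68.  33.  55.  13. 108. 138.] 6.8
[-65.  67.  31.  55.  14. 108. 137.] 6.6
[-65.  67.  30.  55.  15. 108. 136.] 6.4
```

```bash
cat > sim.py <<'E'
from ik import *
def jac(j,e=1e-3):
    F=fk(j);J=np.zeros((6,7))
    for i in range(7):
        d=j.copy();d[i]+=e;G=fk(d)
        J[:3,i]=(G[:3,3]-F[:3,3])/np.radians(e);J[3:,i]=R.from_matrix(G[:3,:3]@F[:3,:3].T).as_rotvec()/np.radians(e)
    return F,J
def step_to(j,T,it=4,lam=.02,lim=True,w=.3):
    for _ in range(it):
        F,J=jac(j); e=np.r_[T[:3,3]-F[:3,3],w*R.from_matrix(T[:3,:3]@F[:3,:3].T).as_rotvec()]; J=J.copy(); J[3:]*=w
        act=np.ones(7,bool)
        for _ in range(4):
            Ja=J[:,act]; dq=np.zeros(7); dq[act]=np.degrees(Ja.T@np.linalg.solve(Ja@Ja.T+lam**2*np.eye(6),e))
            n=j+dq; bad=((n<LO)|(n>HI))&act
            if not bad.any(): break
            j=j.copy(); j[bad]=np.clip(n[bad],LO[bad]+.01,HI[bad]-.01); act&=~bad
        j=np.clip(j+dq,LO,HI)
    return j
def run(j,cmd,T,rows):
    """one waypoint: go from commanded pose cmd to T in <=rows"""
    for _ in range(rows):
        d=T[:3,3]-cmd[:3,3]; n=np.linalg.norm(d); rv=R.from_matrix(T[:3,:3]@cmd[:3,:3].T).as_rotvec(degrees=True); a=np.linalg.norm(rv)
        k=min(1,.0417/max(n,1e-9)); ka=min(1,7.16/max(a,1e-9))
        cmd=mk(R.from_rotvec(rv*ka,degrees=True).as_matrix()@cmd[:3,:3],cmd[:3,3]+d*k)
        j=step_to(j,cmd)
        if k==1 and ka==1: break
    return j,cmd
E
python3 - <<'E'
from sim import *
E=lambda x,e:mk(R.from_euler('xyz',e,degrees=True).as_matrix(),x)
W=[([.3023,.3455,.2405],[177.2,15.1,-176.8],8),([.3485,.1593,.1657],[179.6,28.6,-153.9],10),([.4508,.0926,.0973],[-179.9,25,-154.8],8),([.4344,.0829,.0679],[179.9,8.1,-155.2],6),([.4373,.0831,.009],[179.8,8.1,-155.4],6),([.4348,.083,.149],[179.8,8.1,-155.4],6),
([.4738,-.0538,.1526],[177.5,-12.1,-169.3],8),([.5067,-.1788,.1566],[179.8,-31.9,176.9],8),([.5852,-.196,.1083],[180,-31.4,-175.3],8),([.5124,-.2032,.1714],[-179.9,-31.2,-175.5],8),([.4484,-.0977,.2624],[-179.8,-41.3,159.7],8),([.4493,.0422,.2630],[-179.9,-33.3,131],8)]
j=np.array([-75.7,23.9,-.6,92.5,.3,63.6,-3]);cmd=fk(j)
print(cmd[:3,3])
for x,e,n in W:
    j,cmd=run(j,cmd,E(x,e),30); print(j.round(1))
E
```

```text
[0.18391379 0.5983148  0.23112035]
[-66.3  -0.7   7.2 123.1  14.1  46.1  26.4]
[-61.  -12.7  30.5 147.   24.1  15.3  65.8]
[-38.   11.6  30.2 138.7 -59.9  14.6 161.8]
[-49.5  21.7  42.5 130.9 -36.1  29.8 135.7]
[-40.   28.4  32.  131.7 -48.3  23.3 146.9]
[-62.5  12.2  54.8 127.6 -20.2  39.  120.9]
[-38.5  31.9  54.2 109.6 -24.7  66.1 127.6]
[-18.6  49.9  52.3  88.  -22.6  89.5 125.4]
[-14.2  57.8  48.   76.6 -23.6  89.  128.4]
[-18.4  48.8  52.3  87.  -18.8  87.6 131.5]
[-24.7  43.6  58.3  90.5 -23.3 107.5 110.7]
[-42.9  37.4  69.4 102.8 -42.3 101.3  79.2]
```

```bash
nproc
cat > search.py <<'E'
from sim import *
from multiprocessing import Pool
J0=np.array([-42.7,34.6,67.5,103.6,-41.9,98.7,78.3])
def ex(wps,P,v=False):
    j=J0.copy();cmd=fk(j);rows=0;bad=0
    seq=[sty_pose(y,p,GRIP,x) for y,p,x in wps]+[hang(-.15,.30,-.10,P-15),hang(-.125,.227,0,P),hang(-.094,.227,0,P),hang(-.06,.205,0,P)]
    for k,T in enumerate(seq):
        j,cmd=run(j,cmd,T,24); e=err(j,T); 
        if v: print(j.round(1),np.abs(e).max().round(1))
        if k>=len(seq)-3: bad=max(bad,np.abs(e).max()); 
        if k==len(seq)-3 and bad>30: return 999,j
    return bad-min(margin(j),4),j
def trial(seed):
    g=np.random.default_rng(seed); P=g.choice([65,70,75,80,85,90]); w=[]
    for _ in range(g.integers(1,4)):
        w.append((g.uniform(-1.8,.8),g.uniform(-40,60),(g.uniform(.35,.6),g.uniform(-.2,.2),g.uniform(.27,.5))))
    s,j=ex(w,P); return s,P,w,j
if __name__=='__main__':
    with Pool() as p: r=p.map(trial,range(600),chunksize=5)
    r.sort(key=lambda t:t[0])
    for s,P,w,j in r[:6]: print(round(s,2),P,[(round(a,2),round(b),np.round(c,2).tolist()) for a,b,c in w],j.round(0))
E
time OMP_NUM_THREADS=1 OPENBLAS_NUM_THREADS=1 timeout 500 python3 search.py
```

```text
4
-4.0 65 [(-0.58, 44, [0.44, -0.04, 0.31]), (-0.68, 33, [0.42, -0.07, 0.31]), (-0.55, 55, [0.59, 0.02, 0.42])] [ 29.  46. -58. 113. -44.  25.  22.]
-4.0 90 [(0.65, 56, [0.38, 0.09, 0.3]), (-0.97, 48, [0.45, 0.18, 0.37]), (-1.79, 19, [0.43, 0.17, 0.41])] [ 36.  70. -65. 114. -62.  28.  55.]
-4.0 90 [(0.53, -38, [0.36, 0.01, 0.42]), (0.11, 41, [0.42, 0.08, 0.42]), (0.11, 7, [0.45, -0.17, 0.43])] [ 36.  70. -65. 114. -62.  28.  55.]
-4.0 70 [(-0.22, 31, [0.37, 0.05, 0.5]), (-0.7, -29, [0.59, 0.07, 0.32]), (-0.05, 59, [0.4, 0.14, 0.43])] [ 32.  52. -62. 114. -46.  24.  27.]
-4.0 75 [(-0.36, 52, [0.5, 0.01, 0.47]), (-1.06, 23, [0.37, -0.02, 0.31]), (-0.22, 53, [0.43, 0.17, 0.31])] [ 34.  58. -65. 114. -47.  22.  32.]
-4.0 75 [(0.79, -40, [0.4, 0.02, 0.41]), (-0.8, -11, [0.48, 0.11, 0.44]), (-0.75, -32, [0.55, 0.05, 0.32])] [ 34.  58. -65. 114. -47.  22.  32.]
real	0m41.559s
user	2m39.745s
sys	0m0.228s
```

Run:
```python
from search import *
for w,P in (([],75),([(-.55,50,(.55,.02,.42))],70),([(-.8,0,(.5,.05,.40))],75),([(-1.0,20,(.45,.1,.40))],75),([(-1.6,20,(.45,.1,.38))],75),([(-1.6,20,(.45,.1,.38))],85)):
    print(w,P); print(ex(w,P,True)[0])
```

```text
[] 75
[-31.3  12.7  26.  124.  -68.3  62.9  34.1] 0.1
[ 34.   48.4 -63.  122.7 -68.   24.8  47.7] 0.0
[ 31.8  48.2 -59.9 118.6 -64.7  27.7  43.8] 0.0
[ 29.2  51.2 -56.4 114.1 -61.8  29.2  42.8] 0.0
-3.9999730242821463
[(-0.55, 50, (0.55, 0.02, 0.42))] 70
[ 19.7  31.9 -25.   68.9 -12.  114.8  50.6] 0.4
[ 14.1  10.1 -25.9 122.7 -55.3  52.2  22.4] 0.0
[ 29.4  40.4 -57.3 122.2 -67.5  27.9  42.3] 0.0
[ 27.4  41.1 -54.4 118.2 -64.   30.1  38.8] 0.0
[ 25.   44.9 -51.3 113.8 -61.2  30.9  38.1] 0.0
-3.9999773993705268
[(-0.8, 0, (0.5, 0.05, 0.4))] 75
[-81.4   4.6  71.9 100.    2.7  72.4  33.9] 0.0
[-31.   12.7  25.6 124.  -68.3  62.8  34.2] 0.0
[ 34.   48.4 -63.  122.7 -68.   24.8  47.7] 0.0
[ 31.8  48.2 -59.9 118.6 -64.7  27.7  43.8] 0.0
[ 29.2  51.2 -56.4 114.1 -61.8  29.2  42.8] 0.0
-3.9999730242793405
[(-1.0, 20, (0.45, 0.1, 0.4))] 75
[-74.8   7.5  71.7  99.3 -16.6  84.2  32.2] 0.0
[-31.3  12.7  25.9 124.  -68.3  62.9  34.1] 0.1
[ 34.   48.4 -63.  122.7 -68.   24.8  47.7] 0.0
[ 31.8  48.2 -59.9 118.6 -64.7  27.7  43.8] 0.0
[ 29.2  51.2 -56.4 114.1 -61.8  29.2  42.8] 0.0
-3.9999730242816165
[(-1.6, 20, (0.45, 0.1, 0.38))] 75
[-80.   -4.1  68.1 105.3  -7.2  72.9 -11.7] 0.0
[-18.2  11.6  11.4 124.1 -66.4  60.   32.9] 0.0
[ 34.   48.4 -63.  122.7 -68.   24.8  47.7] 0.0
[ 31.8  48.2 -59.9 118.6 -64.7  27.7  43.8] 0.0
[ 29.2  51.2 -56.4 114.1 -61.8  29.2  42.8] 0.0
-3.9999730236166853
[(-1.6, 20, (0.45, 0.1, 0.38))] 85
[-80.   -4.1  68.1 105.3  -7.2  72.9 -11.7] 0.0
[ 29.4  19.  -39.2 126.2 -68.3  53.7  39.8] 0.0
[ 39.   64.2 -69.7 122.8 -67.8  20.8  57.4] 0.0
[ 37.   62.4 -66.9 118.8 -65.   24.7  53.2] 0.0
[ 34.4  63.9 -63.1 114.  -62.1  27.6  51.3] 0.0
-3.9999567114769685
```

```bash
cat > s2.py <<'E'
from sim import *
from multiprocessing import Pool
J0=np.array([-42.7,34.6,67.5,103.6,-41.9,98.7,78.3])
def ex(wps,P,v=False):
    j=J0.copy();cmd=fk(j);mm=99;er=0;zm=9
    seq=[sty_pose(y,p,GRIP,x) for y,p,x in wps]+[hang(-.14,.29,-.06,P-10),hang(-.125,.227,0,P),hang(-.094,.227,0,P),hang(-.06,.205,0,P)]
    for T in seq:
        for _ in range(30):
            c0=cmd; j1,cmd=run(j,cmd,T,1); er=max(er,np.abs(err(j1,cmd)).max()); mm=min(mm,margin(j1)); jump=np.abs(j1-j).max(); er=max(er,(jump-9)*2); j=j1
            zm=min(zm,fk(j,True)[1][5][2])
            if np.allclose(cmd,T,atol=1e-6): break
        if er>25: return -99,j
        if v: print(j.round(1),mm.round(1),round(er,1),zm.round(2))
    return mm-er,j
def trial(seed):
    g=np.random.default_rng(seed); P=g.choice([65,70,75,80,85]); w=[]
    for _ in range(g.integers(1,4)):
        w.append((g.uniform(-1.5,.3),g.uniform(-20,50),(g.uniform(.38,.62),g.uniform(-.15,.2),g.uniform(.27,.5))))
    s,j=ex(w,P); return s,P,w,j
if __name__=='__main__':
    with Pool() as p: r=p.map(trial,range(900),chunksize=5)
    r.sort(key=lambda t:-t[0])
    for s,P,w,j in r[:5]: print(round(s,2),P,[(round(a,2),round(b),np.round(c,2).tolist()) for a,b,c in w],j.round(0))
    ex(r[0][2],r[0][1],True)
E
OMP_NUM_THREADS=1 OPENBLAS_NUM_THREADS=1 timeout 560 python3 s2.py
```

```text
-99 85 [(-1.01, -17, [0.38, 0.13, 0.48]), (-0.41, 31, [0.51, 0.18, 0.46])] [-82. -11.  34. 102.  32.  92. -17.]
-99 75 [(0.21, -10, [0.61, -0.04, 0.37]), (-0.01, 9, [0.51, -0.14, 0.44])] [ 15.  18. -30. 124. -68.  50.  35.]
-99 85 [(-0.96, 37, [0.4, 0.06, 0.44])] [ 40.  32. -59. 125. -68.  41.  42.]
-99 85 [(-1.07, 36, [0.52, -0.12, 0.37])] [ 39.  32. -58. 125. -68.  41.  42.]
-99 80 [(-0.58, 48, [0.4, 0.06, 0.36]), (-0.06, -8, [0.59, 0.04, 0.48]), (-0.64, 10, [0.57, 0.19, 0.36])] [ 31.  24. -48. 125. -68.  45.  38.]
```

Run:
```python
from search import *
for w,P in (([(-.55,42,(.55,.02,.42))],75),([(-.55,35,(.58,.02,.42))],75),([(-.55,42,(.58,.1,.45)),(-1.0,45,(.5,.12,.33))],75)):
    print(w,P); print(ex(w,P,True)[0])
print(move(sty_pose(-.55,42,GRIP,(.55,.02,.42))))
```

```text
[(-0.55, 42, (0.55, 0.02, 0.42))] 75
[-17.3  30.3  33.3  71.7 -26.2 114.8  71. ] 0.0
[-25.3  12.1  19.3 124.1 -67.4  61.5  33.6] 0.0
[ 34.   48.4 -63.  122.7 -68.   24.8  47.7] 0.0
[ 31.8  48.2 -59.9 118.6 -64.7  27.7  43.8] 0.0
[ 29.2  51.2 -56.4 114.1 -61.8  29.2  42.8] 0.0
-3.9999730239196096
[(-0.55, 35, (0.58, 0.02, 0.42))] 75
[-27.7  35.5  52.5  69.6 -32.9 113.8  77.2] 0.0
[-30.3  12.6  24.9 124.1 -68.2  62.6  34.1] 0.0
[ 34.   48.4 -63.  122.7 -68.   24.8  47.7] 0.0
[ 31.8  48.2 -59.9 118.6 -64.7  27.7  43.8] 0.0
[ 29.2  51.2 -56.4 114.1 -61.8  29.2  42.8] 0.0
-3.999973024236387
[(-0.55, 42, (0.58, 0.1, 0.45)), (-1.0, 45, (0.5, 0.12, 0.33))] 75
[ -8.2  30.    8.7  63.7 -23.3 114.8  54.1] 0.1
[ -9.7  19.6  12.5  95.1 -32.6  90.4  42.2] 0.0
[-15.8  11.5   8.8 124.1 -66.   59.6  32.6] 0.0
[ 34.   48.4 -63.  122.7 -68.   24.8  47.7] 0.0
[ 31.8  48.2 -59.9 118.6 -64.7  27.7  43.8] 0.0
[ 29.2  51.2 -56.4 114.1 -61.8  29.2  42.8] 0.0
-3.9999730235727617
[ 0.0372  0.1552 -0.4243  0.3135  0.0013 -0.4797]
```

Run:
```python
from h import *
a=sty_pose(-1.3,48,GRIP,(.45,.15,.28)); b=hang(-.15,.30,-.10,60); print(move(a)); print(b[:3,3],move(b,a))
```

```text
[ 0.187   0.1839  0.0917 -0.5087  0.1988  0.693 ]
[0.44552366 0.27450839 0.2506495 ] [ 0.1939  0.0675  0.2317 -0.4344  0.3973  0.4329]
```

>>> apply_moves --pt "0.187 0.184 0.092 -0.509 0.199 0.693" --pt "0.187 0.184 0.092 -0.509 0.199 0.693" --pt "0.187 0.184 0.092 -0.509 0.199 0.693" --pt "0.187 0.184 0.092 -0.509 0.199 0.693" --pt "0.187 0.184 0.092 -0.509 0.199 0.693" --pt "0.187 0.184 0.092 -0.509 0.199 0.693" --pt "0.187 0.184 0.092 -0.509 0.199 0.693" --pt "0.187 0.184 0.092 -0.509 0.199 0.693"

```text
time: 16.25
ee_pos: [0.4515, 0.152, 0.2735]
tcp_rot: [-179.9, -39.3, 105.2]
wrist_force: [-0.3, -0.0, -1.1]
grip_width: 0.0186
finger_force: 60.9
```

Run:
```python
from h import *
o=observe(); print(o['time'],o['joints'].round(1))
b=hang(-.15,.30,-.10,60); print(move(b))
```

```text
16.25 [-53.7  27.3  69.5 112.6 -56.5  90.4  51.3]
[ 0.1957  0.0661  0.2337 -0.4349  0.3988  0.4326]
```

>>> apply_moves --pt "0.1 0.03 0.12 -0.22 0.2 0.215" --pt "0.1 0.03 0.12 -0.22 0.2 0.215" --pt "0.196 0.066 0.234 -0.435 0.399 0.433" --pt "0.196 0.066 0.234 -0.435 0.399 0.433" --pt "0.196 0.066 0.234 -0.435 0.399 0.433" --pt "0.196 0.066 0.234 -0.435 0.399 0.433" --pt "0.196 0.066 0.234 -0.435 0.399 0.433" --pt "0.196 0.066 0.234 -0.435 0.399 0.433" --pt "0.196 0.066 0.234 -0.435 0.399 0.433"

```text
time: 17.0
ee_pos: [0.4465, 0.2695, 0.2465]
tcp_rot: [-178.9, -51.2, 86.5]
wrist_force: [0.2, -0.3, -2.9]
grip_width: 0.0186
finger_force: 60.9
```

Run:
```python
from h import *
o=observe(); print(o['time'],o['joints'].round(1))
b=hang(-.135,.27,-.05,68); print(move(hang(-.15,.30,-.10,60)),move(b))
```

```text
17.0 [-18.2  13.   11.5 123.5 -68.1  59.2  35.9]
[ 0.0158 -0.0031  0.0032 -0.0271  0.0036 -0.0037] [ 0.0423  0.0361  0.1648 -0.0256  0.2703 -0.0048]
```

>>> apply_moves --pt "0.01 0.01 0.04 -0.006 0.07 0" --pt "0.02 0.018 0.08 -0.012 0.135 0" --pt "0.03 0.027 0.12 -0.02 0.2 0" --pt "0.042 0.036 0.165 -0.025 0.27 0" --pt "0.042 0.036 0.165 -0.025 0.27 0" --pt "0.042 0.036 0.165 -0.025 0.27 0" --pt "0.042 0.036 0.165 -0.025 0.27 0" --pt "0.042 0.036 0.165 -0.025 0.27 0"

```text
time: 17.67
ee_pos: [0.4642, 0.3309, 0.2192]
tcp_rot: [-179.5, -59.6, 86.3]
wrist_force: [0.6, -0.5, -3.1]
grip_width: 0.0189
finger_force: 61.0
```

Run:
```python
from h import *
o=observe(); print(o['time'],o['joints'].round(1))
b=hang(-.135,.27,-.05,68); print(move(b),move(hang(-.125,.24,0,74)))
```

```text
17.6667 [ 27.6  28.7 -47.3 122.1 -67.6  39.2  39.6]
[-0.0024 -0.002   0.001   0.0021 -0.0096 -0.0051] [ 0.0008  0.0224  0.1602  0.0033  0.1904 -0.0044]
```

Run:
```python
from h import *
print(move(hang(-.128,.227,0,75)))
```

```text
[-0.0264  0.015   0.1788  0.0035  0.2237 -0.0043]
```

>>> apply_moves --pt "-0.006 0.004 0.045 0 0.056 0" --pt "-0.013 0.008 0.09 0 0.112 0" --pt "-0.02 0.011 0.134 0 0.168 -0.004" --pt "-0.026 0.015 0.179 0.003 0.224 -0.004" --pt "-0.026 0.015 0.179 0.003 0.224 -0.004" --pt "-0.026 0.015 0.179 0.003 0.224 -0.004" --pt "-0.026 0.015 0.179 0.003 0.224 -0.004" --pt "-0.026 0.015 0.179 0.003 0.224 -0.004"

```text
time: 18.33
ee_pos: [0.4723, 0.3863, 0.1736]
tcp_rot: [-179.7, -66.0, 86.7]
wrist_force: [0.2, 0.5, -1.1]
grip_width: 0.0185
finger_force: 60.9
```

```bash
cat > lookh.py <<'E'
import sys; from inhand import *
o=observe();T=pose(o);S=np.load('S.npy');W=T@S; print(o['time'],o['joints'].round(1),o['wrist_force'].round(1))
e=np.linalg.inv(ST)@W; print('eye in stand',((e@[-.05,0,.017,1])[:3]*1e3).round(1),'x axis',e[:3,0].round(2),'y',e[:3,1].round(2))
out=[];F=7
for n,a in zip(('side','wrist'),((400,520),(400,520))):
    p,C=shot(n); im=cv2.resize(p['img'],None,fx=F,fy=F,interpolation=cv2.INTER_CUBIC) 
    for c in [*STD[2:]]:
        u=((proj(p,C,c@ST[:3,:3].T+ST[:3,3])+.5)*F).astype(np.int32); cv2.polylines(im,[cv2.convexHull(u)],True,(255,0,255),1)
    hole=np.array([[x,y,z] for y in (-.004,.004) for x,z in ((-.038,.005),(-.038,.029),(-.055,.029),(-.067,.017),(-.055,.005),(-.038,.005))])
    u=((proj(p,C,hole@W[:3,:3].T+W[:3,3])+.5)*F).astype(np.int32)
    for k in (u[:6],u[6:]): cv2.polylines(im,[k],True,(0,255,255),1)
    c=((proj(p,C,(W@[-.05,0,.017,1])[:3])[0]+.5)*F).astype(int); x0,y0=max(c[0]-200,0),max(c[1]-260,0); q=np.zeros((520,400,3),np.uint8); cr=im[y0:y0+520,x0:x0+400]; q[:cr.shape[0],:cr.shape[1]]=cr; out.append(q)
cv2.imwrite(f'pics/{sys.argv[1]}.png',np.hstack(out)[:,:,::-1])
E
python3 lookh.py h1
```

```text
18.3333 [ 32.1  50.  -61.6 120.9 -67.3  22.7  49.1] [ 0.2  0.5 -1.1]
eye in stand [-1.289e+02 -2.000e-01  2.267e+02] x axis [ 0.   -0.26 -0.96] y [1. 0. 0.]
```

View pics/h1.png

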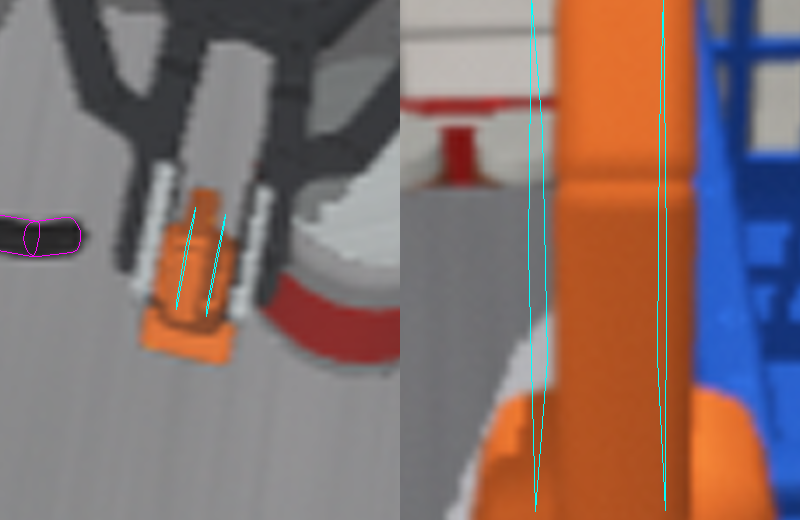

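The side view shows the hook end at (80,236) as modelled, with the stylus's eye end at (205,190) and its guard at (190,340). The predicted hole sits about 47 px too low. The stylus is shifted in the hand relative to my fit, so I'll refit from both views.

```bash
cat > refit.py <<'E'
from inhand import *
def orange(im): 
    h=cv2.cvtColor(im,cv2.COLOR_RGB2HSV); g=cv2.inRange(h,(6,150,60),(17,255,255)); n,l,s,_=cv2.connectedComponentsWithStats(g,connectivity=8); return g,l,s
T=pose(); V=[]
for n in ('wrist','side'):
    p,C=shot(n); g,l,s=orange(p['img']); W=T@np.load('S.npy'); u=proj(p,C,(W@[0,0,.017,1])[:3])[0]
    ids=[i for i in range(1,len(s)) if s[i,4]>8 and np.hypot(s[i,0]+s[i,2]/2-u[0],s[i,1]+s[i,3]/2-u[1])<(200 if n=='wrist' else 30)]
    m=np.isin(l,ids); print(n,u,m.sum(),[s[i].tolist() for i in ids]); V.append((p,C,cv2.GaussianBlur(m.astype(float),(0,0),1.)))
    np.save(f'om_{n}.npy',m); np.savez(f'{n}5.npz',img=p['img'],K=p['camera_matrix'],C=C,T=T)
def f(v,parts=False):
    W=T@Sof(v); e=[]
    for p,C,t in V:
        r=cv2.GaussianBlur(render(p,C,STY[:4],W),(0,0),1.); e.append(((r-t)**2).sum()/t.sum())
    return e if parts else sum(e)+.0005*(np.array(v)**2/[9,4,9,9,16,9]).sum()
best=None
for x0 in (0,-6,6):
    b=minimize(f,[x0,0,0,0,0,0],method='Powell'); print(b.x.round(2),b.fun.round(4),f(b.x,True))
    if best is None or b.fun<best.fun: best=b
np.save('S2.npy',Sof(best.x))
e=np.linalg.inv(ST)@T@Sof(best.x); print('eye in stand',((e@[-.05,0,.017,1])[:3]*1e3).round(1),e[:3,:3].round(2).tolist())
o=[];F=7
for (p,C,t) in V:
    im=cv2.resize(p['img'],None,fx=F,fy=F,interpolation=cv2.INTER_CUBIC)
    for mm,c in ((render(p,C,STY[:4],T@Sof(best.x))>.5,(0,255,255)),(t>.5,(255,0,255))):
        cs,_=cv2.findContours(cv2.resize(mm.astype(np.uint8),None,fx=F,fy=F,interpolation=0),0,1); cv2.drawContours(im,cs,-1,c,2)
    c=(proj(p,C,(T@Sof(best.x)@[-.02,0,.017,1])[:3])[0]*F).astype(int)
    k=1 if p is V[1][0] else 3; x0,y0=max(c[0]-200*k,0),max(c[1]-250*k,0); o.append(cv2.resize(im[y0:y0+500*k,x0:x0+400*k],(400,500)))
cv2.imwrite('pics/rf.png',np.hstack(o)[:,:,::-1])
E
python3 refit.py
```

```text
wrist [251.12474262 251.91662131] 7470 [[230, 104, 48, 226, 6740], [351, 149, 59, 27, 495], [356, 197, 10, 10, 73], [372, 197, 11, 10, 72], [388, 197, 7, 9, 33], [346, 198, 4, 8, 22], [368, 214, 8, 5, 35]]
side [277.54434968 341.10967709] 212 [[270, 328, 13, 25, 212]]
[ 2.86 -0.61 -2.76 -0.01 -1.35 -0.02] 0.3042 [np.float64(0.20273471643484683), np.float64(0.10048347113741417)]
[ 2.86 -0.67 -2.11 -0.75 -2.03 -0.  ] 0.3094 [np.float64(0.21389667327111278), np.float64(0.09461865344271395)]
[ 2.87 -0.67 -2.11 -0.75 -2.03  0.  ] 0.3094 [np.float64(0.21389667327111278), np.float64(0.09461865344271395)]
eye in stand [-127.4    2.7  225.7] [[0.0, 1.0, 0.0], [-0.3, 0.0, -0.95], [-0.95, 0.0, 0.3]]
```

View pics/rf.png

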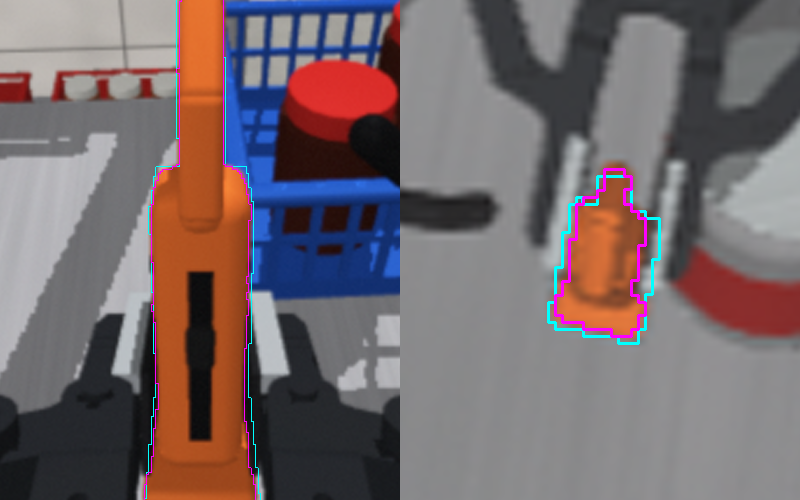

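The refit agrees with the earlier hand pose to within 1–3 mm; I had misread the foreshortened hole. Next I'll thread the eye along the hook.

Run:
```python
from h import *
for x,z in ((-.115,.2268),(-.104,.2268),(-.096,.2266),(-.090,.223),(-.084,.219),(-.076,.2172),(-.066,.2168),(-.058,.2168)): print(x,move(hang(x,z,-.0013,75)).tolist())
```

```text
-0.115 [-0.0004, 0.0356, -0.0026, -0.0008, 0.0115, 0.0018]
-0.104 [-0.0003, 0.0631, -0.0025, -0.0008, 0.0115, 0.0018]
-0.096 [-0.0006, 0.0831, -0.0023, -0.0008, 0.0115, 0.0018]
-0.09 [-0.0088, 0.0982, 0.0014, -0.0008, 0.0115, 0.0018]
-0.084 [-0.0179, 0.1132, 0.0055, -0.0008, 0.0115, 0.0018]
-0.076 [-0.0219, 0.1332, 0.0074, -0.0008, 0.0115, 0.0018]
-0.066 [-0.0227, 0.1582, 0.0079, -0.0008, 0.0115, 0.0018]
-0.058 [-0.0227, 0.1782, 0.0079, -0.0008, 0.0115, 0.0018]
```

>>> apply_moves --pt "0 0.035 -0.0026 0 0 0" --pt "0 0.063 -0.0025 0 0 0" --pt "0 0.083 -0.0023 0 0 0" --pt "0 0.083 -0.0023 0 0 0" --pt "-0.004 0.0905 -0.0005 0 0 0" --pt "-0.009 0.098 0.0014 0 0 0" --pt "-0.009 0.098 0.0014 0 0 0"

```text
time: 19.12
ee_pos: [0.509, 0.3839, 0.1684]
tcp_rot: [-179.3, -65.9, 86.4]
wrist_force: [-6.1, 0.6, -10.1]
grip_width: 0.0185
finger_force: 60.8
```

Run:
```python
from h import *
o=observe(); e=np.linalg.inv(ST)@pose(o)@np.load('S.npy'); print(o['time'],((e@[-.05,0,.017,1])[:3]*1e3).round(1),o['wrist_force'].round(1),o['joints'].round(1))
for x,z in ((-.086,.220),(-.08,.2178),(-.074,.217),(-.066,.2168),(-.058,.2168),(-.058,.208)): print(x,move(hang(x,z,-.0013,75)).tolist())
```

```text
19.1167 [-92.   -0.7 221.4] [ -6.1   0.6 -10.1] [ 29.1  49.9 -57.1 116.  -63.4  26.7  45. ]
-0.086 [-0.0036, 0.0153, 0.0009, -0.0081, 0.0117, -0.0006]
-0.08 [-0.0085, 0.0303, 0.0032, -0.0081, 0.0117, -0.0006]
-0.074 [-0.0103, 0.0453, 0.004, -0.0081, 0.0117, -0.0006]
-0.066 [-0.0106, 0.0653, 0.0041, -0.0081, 0.0117, -0.0006]
-0.058 [-0.0105, 0.0853, 0.0041, -0.0081, 0.0117, -0.0006]
-0.058 [-0.0306, 0.0854, 0.0131, -0.0081, 0.0117, -0.0006]
```

The grip's shoulder is touching the underside of the rod because the stylus is too high in the hole. I'll lower it before going on.

Run:
```python
from h import *
for x,z in ((-.092,.2165),(-.086,.212),(-.08,.210),(-.074,.209),(-.066,.209),(-.060,.209)): print(x,move(hang(x,z,-.0013,75)).tolist())
```

```text
-0.092 [-0.0116, 0.0003, 0.0045, -0.0081, 0.0117, -0.0006]
-0.086 [-0.0218, 0.0154, 0.0091, -0.0081, 0.0117, -0.0006]
-0.08 [-0.0263, 0.0304, 0.0111, -0.0081, 0.0117, -0.0006]
-0.074 [-0.0285, 0.0454, 0.0121, -0.0081, 0.0117, -0.0006]
-0.066 [-0.0284, 0.0654, 0.0121, -0.0081, 0.0117, -0.0006]
-0.06 [-0.0283, 0.0804, 0.0121, -0.0081, 0.0117, -0.0006]
```

>>> apply_moves --pt "-0.008 -0.004 0.003 0 0 0" --pt "-0.015 -0.004 0.006 0 0 0" --pt "-0.015 -0.004 0.006 0 0 0" --pt "-0.015 -0.004 0.006 0 0 0"

```text
time: 19.45
ee_pos: [0.5093, 0.3835, 0.1628]
tcp_rot: [-179.3, -66.0, 86.3]
wrist_force: [0.3, 0.3, -1.7]
grip_width: 0.0185
finger_force: 61.2
```

```bash
cat > hs.py <<'E'
from h import *
o=observe(); T=pose(o)
for n in ('S.npy','S2.npy'):
    e=np.linalg.inv(ST)@T@np.load(n); print(n,((e@[-.05,0,.017,1])[:3]*1e3).round(1))
print(o['time'],'F',o['wrist_force'].round(1),'M',o['moment'].round(2))
for x,z in ((-.098,.2175),(-.092,.2165),(-.086,.212),(-.08,.210),(-.074,.209),(-.066,.209),(-.060,.209)): print(x,move(hang(x,z,-.0013,75))[:3].tolist())
E
python3 hs.py
```

```text
S.npy [-91.6  -1.2 215.9]
S2.npy [-90.    1.6 214.9]
19.45 F [ 0.3  0.3 -1.7] M [-1.32  0.02  0.01]
-0.098 [0.0037, -0.0157, -0.0014]
-0.092 [0.0015, -0.0007, -0.0003]
-0.086 [-0.0087, 0.0144, 0.0043]
-0.08 [-0.0132, 0.0294, 0.0063]
-0.074 [-0.0154, 0.0444, 0.0074]
-0.066 [-0.0153, 0.0644, 0.0074]
-0.06 [-0.0152, 0.0794, 0.0074]
```

>>> apply_moves --pt "-0.0045 0.007 0.002 0 0 0" --pt "-0.0087 0.0144 0.0043 0 0 0" --pt "-0.0132 0.0294 0.0063 0 0 0" --pt "-0.0154 0.0444 0.0074 0 0 0" --pt "-0.0154 0.0444 0.0074 0 0 0"

```text
time: 19.87
ee_pos: [0.5284, 0.3826, 0.1556]
tcp_rot: [-179.4, -66.0, 86.3]
wrist_force: [-0.9, 1.2, -2.1]
grip_width: 0.0184
finger_force: 61.2
```

```bash
python3 hs.py
```

```text
S.npy [-72.6  -1.1 208.7]
S2.npy [-70.9   1.7 207.7]
19.8667 F [-0.9  1.2 -2.1] M [-1.3   0.11  0.02]
-0.098 [0.0197, -0.0634, -0.0089]
-0.092 [0.0175, -0.0484, -0.0079]
-0.086 [0.0073, -0.0334, -0.0033]
-0.08 [0.0028, -0.0183, -0.0012]
-0.074 [0.0006, -0.0033, -0.0002]
-0.066 [0.0007, 0.0167, -0.0001]
-0.06 [0.0008, 0.0317, -0.0001]
```

>>> apply_moves --pt "0.0005 0.012 0 0 0 0" --pt "0.0005 0.02 0 0 0 0" --pt "-0.006 0.02 0.003 0 0 0" --pt "-0.0105 0.02 0.005 0 0 0" --pt "-0.0105 0.02 0.005 0 0 0"

```text
time: 20.28
ee_pos: [0.5344, 0.3825, 0.1506]
tcp_rot: [-179.2, -66.0, 86.2]
wrist_force: [-0.4, -0.2, -2.2]
grip_width: 0.0183
finger_force: 61.2
```

```bash
python3 hs.py | head -3
```

```text
S.npy [-66.5  -0.9 203.7]
S2.npy [-64.9   1.9 202.7]
20.2833 F [-0.4 -0.2 -2.2] M [-1.36  0.08  0.02]
```

Still free. I'll lower it in small steps until it beds on the rod.

>>> apply_moves --pt "-0.0025 0 0.001 0 0 0" --pt "-0.005 0 0.002 0 0 0" --pt "-0.005 0 0.002 0 0 0"

```text
time: 20.53
ee_pos: [0.5345, 0.3825, 0.1488]
tcp_rot: [-179.3, -66.0, 86.2]
wrist_force: [-0.2, 0.2, -2.6]
grip_width: 0.0188
finger_force: 61.2
```

```bash
python3 hs.py | head -3
```

```text
S.npy [-66.4  -1.  201.8]
S2.npy [-64.7   1.8 200.9]
20.5333 F [-0.2  0.2 -2.6] M [-1.33  0.1   0.09]
```

>>> apply_moves --pt "-0.0025 0 0.001 0 0 0" --pt "-0.005 0 0.002 0 0 0" --pt "-0.005 0 0.002 0 0 0"

```text
time: 20.78
ee_pos: [0.5347, 0.3827, 0.1474]
tcp_rot: [-179.3, -66.1, 86.3]
wrist_force: [-1.1, -2.3, 4.7]
grip_width: 0.0185
finger_force: 61.8
```

>>> apply_moves --pt "-0.0025 0 0.001 0 0 0" --pt "-0.005 0 0.002 0 0 0" --pt "-0.005 0 0.002 0 0 0"

```text
time: 21.03
ee_pos: [0.5349, 0.3834, 0.1467]
tcp_rot: [-179.4, -66.2, 86.5]
wrist_force: [0.1, -3.4, 15.1]
grip_width: 0.0185
finger_force: 62.6
```

```bash
python3 hs.py | head -3
```

```text
S.npy [-66.1  -0.2 199.8]
S2.npy [-64.5   2.5 198.8]
21.0333 F [ 0.1 -3.4 15.1] M [ 2.27 -0.17  0.  ]
```

>>> apply_moves --pt "0.003 0 -0.0013 0 0 0" --pt "0.005 0 -0.002 0 0 0" --pt "0.005 0 -0.002 0 0 0"

```text
time: 21.28
ee_pos: [0.5348, 0.3825, 0.1471]
tcp_rot: [-179.3, -66.1, 86.3]
wrist_force: [-0.0, -0.2, 4.2]
grip_width: 0.0188
finger_force: 61.6
```

```bash
python3 hs.py | head -3
python3 - <<'E'
from h import *
T=pose(); 
for y,z in ((-.06,.02),(-.13,.05),(-.2,.12)):
    B=T.copy(); B[1,3]+=y;B[2,3]+=z; print(move(B)[:3])
E
```

```text
S.npy [-66.2  -1.  200.2]
S2.npy [-64.5   1.8 199.3]
21.2833 F [-0.  -0.2  4.2] M [-0.03  0.02 -0.14]
[-0.0151  0.0078 -0.1572]
[-0.0174  0.0169 -0.3474]
[ 0.0717  0.0255 -0.5781]
```

Still bedded, with a light 4 N load. Now I'll release.

>>> apply_moves --pt "0 0 0 0 0 0" --pt "0 0 0 0 0 0" --pt "0 0 0 0 0 0" --pt "0 0 0 0 0 0" --pt "0 0 0 0 0 0" --pt "0 0 0 0 0 0" --hand 0.45 --grip_force 20

```text
time: 21.78
ee_pos: [0.5346, 0.3824, 0.1467]
tcp_rot: [-179.3, -66.0, 86.3]
wrist_force: [0.5, 0.3, 0.2]
grip_width: 0.0471
finger_force: 0.0
```

>>> apply_moves --pt "0 0 -0.04 0 0 0" --pt "0 0 -0.09 0 0 0" --pt "0 0 -0.16 0 0 0" --pt "0 0 -0.24 0 0 0" --pt "0 0 -0.32 0 0 0" --pt "0 0 -0.4 0 0 0" --pt "0 0 -0.4 0 0 0" --pt "0 0 -0.4 0 0 0"

```text
time: 22.45
ee_pos: [0.528, 0.2348, 0.2121]
tcp_rot: [-179.5, -66.0, 86.3]
wrist_force: [-0.7, 1.1, 0.3]
grip_width: 0.0471
finger_force: 0.0
```

```bash
cat > chk.py <<'E'
from inhand import *
o=observe(); print(o['time'],o['ee_pos'],o['grip_width'],o['wrist_force'].round(1))
n=sys.argv[1] if False else None
rs=[]
for c in ('side','top'):
    p,C=shot(c); h=cv2.cvtColor(p['img'],cv2.COLOR_RGB2HSV); g=cv2.inRange(h,(6,150,60),(17,255,255))
    u=proj(p,C,(ST@[-.066,0,.15,1])[:3])[0]; yy,xx=np.nonzero(g); k=np.hypot(xx-u[0],yy-u[1])<35
    Rw=ST[:3,:3]@(R.from_euler('z',-np.pi/2)*R.from_euler('y',90,degrees=True)).as_matrix()
    W=mk(Rw,(ST@[-.066,0,.203,1])[:3]-Rw@[-.05,0,.017]); r=render(p,C,STY[:4],W)>.5; ry,rx=np.nonzero(r)
    m=np.zeros_like(r); m[yy[k],xx[k]]=1
    print(c,k.sum(), 'obs',xx[k].mean().round(1) if k.any() else None,yy[k].mean().round(1) if k.any() else None,'model',rx.mean().round(1),ry.mean().round(1),r.sum(),'IoU',((r&m).sum()/(r|m).sum()).round(2), 'bbox',(xx[k].min(),xx[k].max(),yy[k].min(),yy[k].max()) if k.any() else None,(rx.min(),rx.max(),ry.min(),ry.max()))
E
python3 chk.py
```

```text
22.45 [0.52801162 0.23482684 0.21205194] 0.04707674656926092 [-0.7  1.1  0.3]
side 326 obs 242.0 347.0 model 244.2 345.7 423 IoU 0.67 bbox (np.int64(234), np.int64(249), np.int64(327), np.int64(362)) (np.int64(236), np.int64(252), np.int64(326), np.int64(362))
top 158 obs 108.1 202.0 model 108.4 203.6 225 IoU 0.6 bbox (np.int64(94), np.int64(119), np.int64(198), np.int64(206)) (np.int64(93), np.int64(120), np.int64(199), np.int64(209))
```

The stylus hangs where the model predicts. I'll wait for it to stop swinging, then check again.

>>> apply_moves --pt "0 0 0 0 0 0" --pt "0 0 0 0 0 0" --pt "0 0 0 0 0 0" --pt "0 0 0 0 0 0" --pt "0 0 0 0 0 0" --pt "0 0 0 0 0 0" --pt "0 0 0 0 0 0" --pt "0 0 0 0 0 0" --pt "0 0 0 0 0 0" --pt "0 0 0 0 0 0" --pt "0 0 0 0 0 0" --pt "0 0 0 0 0 0"

```text
time: 23.55
ee_pos: [0.5271, 0.2364, 0.2118]
tcp_rot: [-179.3, -66.0, 86.3]
wrist_force: [-0.2, 0.5, -0.3]
grip_width: 0.0468
finger_force: 0.0
```

>>> apply_moves --pt "0 0 0 0 0 0" --pt "0 0 0 0 0 0" --pt "0 0 0 0 0 0" --pt "0 0 0 0 0 0" --pt "0 0 0 0 0 0" --pt "0 0 0 0 0 0" --pt "0 0 0 0 0 0" --pt "0 0 0 0 0 0" --pt "0 0 0 0 0 0" --pt "0 0 0 0 0 0" --pt "0 0 0 0 0 0" --pt "0 0 0 0 0 0"

```text
time: 24.55
ee_pos: [0.5271, 0.2364, 0.2118]
tcp_rot: [-179.3, -66.0, 86.3]
wrist_force: [-0.5, -0.5, 0.4]
grip_width: 0.0469
finger_force: 0.0
```

>>> apply_moves --pt "0 0 0 0 0 0" --pt "0 0 0 0 0 0" --pt "0 0 0 0 0 0" --pt "0 0 0 0 0 0" --pt "0 0 0 0 0 0" --pt "0 0 0 0 0 0" --pt "0 0 0 0 0 0" --pt "0 0 0 0 0 0" --pt "0 0 0 0 0 0" --pt "0 0 0 0 0 0" --pt "0 0 0 0 0 0" --pt "0 0 0 0 0 0"

```text
time: 25.55
ee_pos: [0.5271, 0.2364, 0.2118]
tcp_rot: [-179.3, -66.0, 86.3]
wrist_force: [0.3, -0.5, -0.2]
grip_width: 0.047
finger_force: 0.0
```

```bash
python3 chk.py; python3 chk.py
```

```text
25.55 [0.52712278 0.23640303 0.21179471] 0.046997116299965384 [ 0.3 -0.5 -0.2]
side 325 obs 242.3 346.9 model 244.2 345.7 423 IoU 0.7 bbox (np.int64(234), np.int64(249), np.int64(327), np.int64(361)) (np.int64(236), np.int64(252), np.int64(326), np.int64(362))
top 160 obs 108.2 202.2 model 108.4 203.6 225 IoU 0.61 bbox (np.int64(94), np.int64(120), np.int64(198), np.int64(206)) (np.int64(93), np.int64(120), np.int64(199), np.int64(209))
25.65 [0.52709995 0.23642771 0.21178583] 0.04708726393122606 [-0.5 -0.5 -0.3]
side 326 obs 242.3 346.9 model 244.2 345.7 423 IoU 0.69 bbox (np.int64(234), np.int64(249), np.int64(327), np.int64(361)) (np.int64(236), np.int64(252), np.int64(326), np.int64(362))
top 162 obs 108.0 202.2 model 108.4 203.6 225 IoU 0.61 bbox (np.int64(94), np.int64(120), np.int64(198), np.int64(206)) (np.int64(93), np.int64(120), np.int64(199), np.int64(209))
```

It hangs still and vertical, and the hand is clear.

```bash
python3 -c "
from station import hand_in; print(hand_in())"
```

```text
the job is handed in; nothing more can be done
None
```

I pressed the green logger's reset button to its stop with the stylus at about 7–9 N and held it for a little over 2 s. The stylus now hangs still, tip down, on the free hook with the gripper clear, and I handed the job in at about 26 s (hand-in returned no verdict).

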